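Stamp all four sides of a casting

TASK

Hold the casting upright and press its four sides, one after the other, squarely against the sprung brass stamp head on the marking stand, with the colour spot centred on the head: red first, then blue, then yellow, then black, each time pushing the head fully home, without ramming it, and holding it there for about half a second. The fingers must not cover the side being stamped, so regrip the casting when needed. Finally set it down upright in the middle of the green mat without dropping it, let go, and leave everything else where it is.

Things in the scene. Friction and masses are not known exactly. Their poses are not given: they have to be found in the camera images.
- casting_center (a point): Centre of the square block of the loose casting, 20 mm above its foot. z is up; +x points to the red side, -x to the blue side (opposite red), +y to the yellow side, -y to the black side (opposite yellow).
- stamp_mouth (a point): Point on the stamp head's axis, on the front face of the stand's aluminium block, 55 mm above the worktop. Its +x axis is the pressing direction, level, into the block; z is up. At rest the brass face stands 28 to 40 mm in front of this point (towards -x): its sleeve is screwed out by an unknown amount, so the depth must be found by touch.
- stamp: Fixed marking stand: grey base plate 130 x 100 x 10 mm, reaching 25 mm in front of stamp_mouth; upright aluminium block 46 mm wide, top at 76 mm; a steel sleeve 27 mm thick in its front face carries a level sprung brass stamp head 16 mm across. Axes as for stamp_mouth; origin on the worktop below the head's axis, 20 mm behind stamp_mouth.
- stamp_head (a joint): Travel of the brass stamp head into its sleeve, m: 0 at rest, 0.008 fully home against its stop. The spring pushes back with about 4 N at the start and 8 N when home, and it springs out again when released. Pressed on beyond about 11 N, a rubber buffer behind it gives way by 1 mm per 4 N, up to 6 mm; more than 35 N on the head would damage it.
- mat_top (a point): Fixed green mat, 90 x 90 x 3 mm, lying on the worktop; this point is the centre of its top face, x and y along its edges.
- red_side (a point): Centre of the red spot on the casting's +x side: on the face, 20 mm above the casting's foot, 24 mm from casting_center.
- blue_side (a point): Centre of the blue spot on the casting's -x side: on the face, 20 mm above the casting's foot, 24 mm from casting_center.
- yellow_side (a point): Centre of the yellow spot on the casting's +y side: on the face, 20 mm above the casting's foot, 24 mm from casting_center.
- black_side (a point): Centre of the black spot on the casting's -y side: on the face, 20 mm above the casting's foot, 24 mm from casting_center.
- carton_a: Bystander, to be left alone: closed cardboard carton with a blue stripe, 65x70x55 mm. Origin at the centre of its underside.
- carton_b: Bystander, to be left alone: closed cardboard carton with a green stripe, 69x100x50 mm. Origin at the centre of its underside.
- cup_red: Bystander, to be left alone: red steel cup, 65 mm across, 63 mm high. Origin at the centre of its underside.
- nose: Bystander, to be left alone: black steel nose piece, 17x19x27 mm, standing. Origin at the centre of its underside.
- gauge: Bystander, to be left alone: black plug gauge with steel ends, 12 mm thick, 98 mm long along its y axis, lying. Origin at the centre of its underside.
- bracket: Bystander, to be left alone: bent galvanised bracket, 42x81x48 mm. Origin at the centre of its underside.
- casting: Loose aluminium gear-housing casting, about 0.4 kg: a block 48 x 48 x 40 mm, sides upright, with a low dark domed cap on top (8 mm high, too sloping to grip). Each side has a round paint spot 22 mm wide; the same colour shows as a bar along that side's top edge. Origin at the centre of its underside, axes as for casting_center.
- mat: The green mat again: origin at the centre of its underside.

How it is judged:
By the outcome, as a careful person would: the job done as asked, in the order asked, and still so for the second after the job is handed in, with the robot touching nothing.
It also fails if it takes over 72 s, if anything falls off the work surface, if the arm or the gripper's body presses on something with over 40 N, if the wrist force passes 120 N, or if a joint passes its speed limit or range.

ROBOT

A 7-joint arm with a two-finger parallel gripper is mounted at the origin on a cart in front of the work surface, level with it; the furniture and walls round the work are solid. World frame = base frame: x ahead of the robot, y to its left, z up, the work surface at z = 0. Lengths are in m, angles in rad, forces in N, time in s.
With the tool pointing down it reaches from about 0.4 to 0.875 m from the base axis. Payload 19.3 kg.
Tool frame: the origin (TCP) lies between the finger pads; the fingertips stand ahead of it and the grasp point (between the pads) lies 8 mm behind it (bot.tip_extent is the x of the fingertips in the tool frame, in m); x points along the fingers, y is the direction in which the jaws open and shut, and the axes are right-handed (so a half turn about x gives the same grasp; the last joint's range is limited). The gripper opens to 85 mm and grips with 20 to 120 N. Pads are 22 mm wide; open, the fingers measure 114 mm over their backs; the gripper's body (76 mm by 85 mm) begins 54 mm behind the grasp point. The pads swing forward as they close: fully open they stand 13 mm farther back than shut.
Start: joints at [1.17, 0.521, -0.036, 1.599, 0.021, 1.021, -0.113], TCP at [0.203, -0.591, 0.242] pointing down, gripper open.
Joint ranges: [-2.91, 2.91], [-0.3, 2.13], [-1.5, 1.42], [0.17, 2.43], [-1.26, 4.41], [0.16, 1.93], [-2.52, 2.52]. Speed limits (rad/s): [1.89, 1.89, 2.39, 2.39, 3.01, 3.01, 3.01].

INTERFACE

Orientations are given as [roll, pitch, yaw] about the fixed x, y, z axes, in that order (R = Rz(yaw) Ry(pitch) Rx(roll)).
In Python, from workcell import observe, grab_frame, camera_info, bot, nets gives the robot as it stands.
- The arm moves only by the tool jog_arm, never from a script. Its argument "commands" is a list of rows, each a list of 6 numbers: the shift along the tool's x, y, z in mm, then the turn, a rotation vector about the tool's x, y, z in rad. A call has 1 to 20 rows; each row shifts and turns the pose as measured when the row begins, along the tool's axes as they then stand; what a row does not reach is not made up. A row lasts 1/10 s, in which the tool goes at most 50 mm and 8.59 degrees, less where a joint would pass 70% of its speed; a pose out of reach is approached as far as the arm can. A call is refused whole if a number of a shift passes 50 or a number of a turn 0.15, either way. A call with a gripper value outside its range is refused whole. "gripper" is the closure in counts, from 0 (fully open) to 255 (shut), set as the call begins (left out, the last holds). The fingers move at their own pace and stop on an object; "newtons" is the grip in N (left out, the last holds). Time passes only in rows, so rows that do not move let the fingers close. It gives the time, the measured TCP pose, the force and the opening at its end, in the units of the state.
- observe(): the state, without advancing time (a new reading comes with each control period).
- grab_frame(name): name is "scene" or "top"; returns the picture (400x640x3 uint8, red, green, blue); there is no depth.
- camera_info(name): a dict with "fov_y" (degrees; the focal length in pixels is half the picture's height over the tangent of half this angle, whatever the lens; pixels are square), "cx", "cy" (the principal point, pixels), "distortion" ([k1, k2, p1, p2, k3] as OpenCV has them; the pictures are not rectified), "R" (3x3) and "t" (3): a world point X has camera coordinates R X + t. Camera axes: x right, y down, z forward; pixel columns grow to the right and rows downward; lengths in m; the calibration is good to about 2 mm. A picture is of the moment at which its call begins. camera_info takes no time and is no camera call.
- bot.job_done(): hands the job in, once; it reports no verdict.
Trained networks look in the newest picture that a camera, given by its name, has taken for a name from the list of things; names that differ only in an ending like _2 or _b are one class to them, and where a whole thing is asked for, a point or a joint stands for the part that bears it (a point fixed in the world has none). Each returns a list of dicts, best first, with "p" (0 to 1); they miss things now and then, are a little off and sometimes report something else, mostly with a low value. They report only what shows in the picture. A call takes as long as a camera call.
- nets.find_in(camera, name): "rect" ([left, top, right, bottom] in pixels, round what is visible of it).
- nets.silhouettes(camera, name): "mask" (400x640 bool, what is visible of it) and "rect" ([left, top, right, bottom] in pixels, round what is visible of it).
- nets.pinpoint(camera, name): "location" ([column, row] in pixels: a listed point, or the origin of a listed thing).
The state is a dict: "clock": time; "qpos": joint angles; "qd": joint speeds; "joint_efforts": joint torques, N m; "position": TCP position; "tool_rot": TCP orientation; "force": force on the tool from outside, world axes, zero at the start; "moment": the same for the moment, N m; "grip_width": finger opening in m.
Only numpy, scipy, OpenCV 4.12 (cv2) and the standard library are available. Lean on these libraries where they do the work, as an engineer would, in place of code of your own. Each camera call takes 0.05 s, during which the arm holds its last target.

## Working session

There is one attempt and no reset: what is moved stays moved. The work goes in short steps, Python scripts to look and compute and a tool call to move; the robot and the scene stay as the last step left them, time stands still between calls to the robot, and variables do not carry over. Pictures are saved under pics/ and viewed, and the job is handed in when it is done.

Besides the shell and the picture viewer there is one more tool, called after ">>>" as name(argument=value, ...) on one line, values as JSON. jog_arm: Moves the arm, as the interface text tells. Its arguments: {"type":"object","properties":{"commands":{"type":"array","items":{"type":"array","items":{"type":"number"}}},"gripper":{"type":"number"},"newtons":{"type":"number"}},"required":["commands"]}

```bash
ls -la; mkdir -p pics; python3 - <<'E'
from workcell import observe, grab_frame, camera_info, bot, nets
import cv2, json
for n in ("scene","top"):
    f=grab_frame(n); cv2.imwrite(f"pics/{n}0.png",f[:,:,::-1]); ci=camera_info(n); print(n,ci)
print(observe()); print(bot.tip_extent,[x for x in dir(bot) if x[0]!='_'])
E
```

```text
total 12
drwxr-xr-x  3 agent agent 4096 Dec  7 15:31 .
drwxr-xr-x 23 root  root  4096 Dec  7 15:31 ..
drwxr-xr-x  2 agent agent 4096 Dec  7 15:31 pics
scene {'fov_y': 49.099275887345286, 'cx': 318.61503578716156, 'cy': 198.35448445265416, 'distortion': array([-0.06846155,  0.        ,  0.        ,  0.        ,  0.        ]), 'R': array([[-0.82864727, -0.55947789, -0.01811616],
       [-0.32571703,  0.5082374 , -0.79724724],
       [ 0.45524951, -0.654736  , -0.60338101]]), 't': array([0.4878182 , 0.21916956, 1.35443333])}
top {'fov_y': 43.73491705486011, 'cx': 324.7269223619961, 'cy': 204.63547380760147, 'distortion': array([0.03934273, 0.        , 0.        , 0.        , 0.        ]), 'R': array([[ 6.51814105e-02, -9.97872987e-01,  9.41109174e-04],
       [-9.76917502e-01, -6.40048005e-02, -2.03802795e-01],
       [ 2.03429540e-01,  1.23647676e-02, -9.79011509e-01]]), 't': array([0.01906734, 0.56156738, 1.4162137 ])}
{'clock': 0.1, 'qpos': array([ 1.16981284,  0.52195621, -0.03631013,  1.59993292,  0.02117075,
        1.02108273, -0.11283648]), 'qd': array([ 5.64872131e-05, -3.81475148e-03, -5.61289396e-04,  2.17483424e-04,
        1.11677053e-03, -4.93960382e-04,  1.55574756e-03]), 'joint_efforts': array([ 4.17964911e-03, -9.28499579e+01,  1.98422335e+00, -3.70537055e+01,
        1.82115077e-02,  5.39078785e-03,  1.72905709e-05]), 'position': array([ 0.20286737, -0.59086516,  0.24178881]), 'tool_rot': array([-1.51828863,  1.56980084,  1.95400943]), 'force': array([-0.61668419,  0.11855862,  0.27050118]), 'moment': array([-0.01772713, -0.00067597,  0.04130447]), 'grip_width': 0.0850179441058169}
0.011 ['IKError', 'job_done', 'tip_extent']
```

View pics/scene0.png

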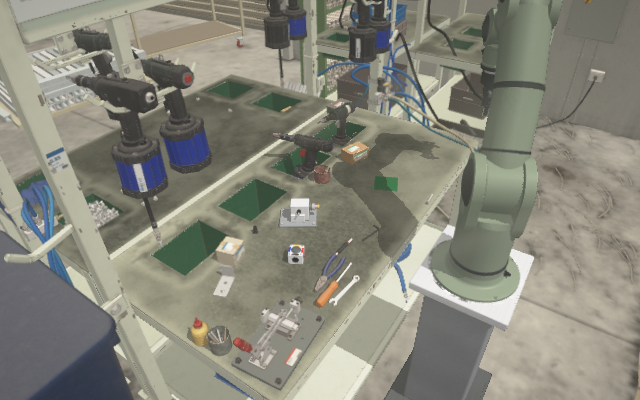

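View pics/top0.png

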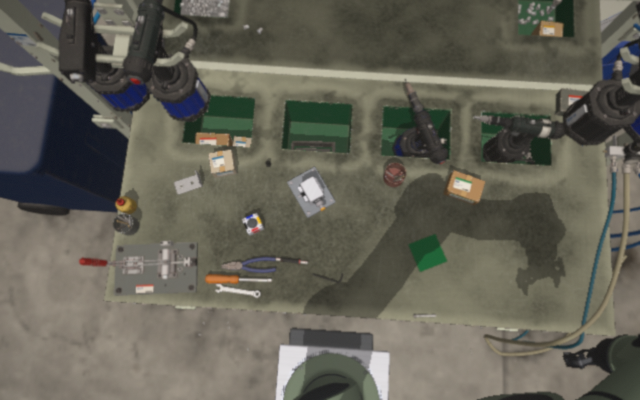

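```bash
cat > h.py <<'E'
import numpy as np, cv2
from workcell import observe, grab_frame, camera_info, bot, nets
from scipy.spatial.transform import Rotation as Ro
def K(ci):
    f=200/np.tan(np.radians(ci['fov_y']/2)); return np.array([[f,0,ci['cx']],[0,f,ci['cy']],[0,0,1.]])
def proj(n,X):
    ci=camera_info(n); X=np.atleast_2d(np.array(X,float))
    p,_=cv2.projectPoints(X,cv2.Rodrigues(ci['R'])[0],ci['t'],K(ci),ci['distortion']); return p[:,0]
def ray(n,uv):
    ci=camera_info(n); q=cv2.undistortPoints(np.array(uv,float).reshape(-1,1,2),K(ci),ci['distortion'])[:,0]
    d=np.c_[q,np.ones(len(q))]@ci['R']; return -ci['R'].T@ci['t'],d
def atz(n,uv,z):
    c,d=ray(n,uv); s=(np.array(z)-c[2])/d[:,2]; return c+d*s[:,None]
def crop(n,f,box,s,name):
    l,t,r,b=box; cv2.imwrite(name,cv2.resize(f[t:b,l:r,::-1],None,fx=s,fy=s,interpolation=cv2.INTER_CUBIC))
E
python3 - <<'E'
from h import *
T=cv2.imread('pics/top0.png')[:,:,::-1]; S=cv2.imread('pics/scene0.png')[:,:,::-1]
a=cv2.resize(T[165:245,235:335,::-1],None,fx=7,fy=7,interpolation=cv2.INTER_CUBIC);cv2.imwrite('pics/tc.png',a)
a=cv2.resize(S[190:275,265:335,::-1],None,fx=7,fy=7,interpolation=cv2.INTER_CUBIC);cv2.imwrite('pics/sc.png',a)
for cam in('scene','top'):
    z={'casting_center':.02,'stamp_mouth':.055,'mat_top':.003,'stamp':0,'casting':0,'red_side':.02,'blue_side':.02,'yellow_side':.02,'black_side':.02,'gauge':0,'nose':0,'bracket':0,'cup_red':0,'carton_a':0,'carton_b':0}
    for k in (z if cam=='top' else list(z)[:5]):
        r=nets.pinpoint(cam,k)
        for q in r[:2]: print(cam,k,np.round(q['p'],2),np.round(q['location'],1),atz(cam,[q['location']],z[k]).round(4))
E
```

```text
scene casting_center 0.75 [296.  251.6] [[0.5018 0.2576 0.02  ]]
scene mat_top 0.6 [386.7 186.2] [[ 0.4318 -0.2433  0.003 ]]
scene stamp 0.67 [302.9 219. ] [[0.593  0.0939 0.    ]]
scene casting 0.55 [295.5 257.3] [[0.5007 0.2636 0.    ]]
top casting_center 0.73 [252.8 224.3] [[0.4926 0.2681 0.02  ]]
top stamp_mouth 0.73 [315.2 199.7] [[0.5728 0.0849 0.055 ]]
top stamp_mouth 0.73 [315.9 195.4] [[0.586  0.0838 0.055 ]]
top mat_top 0.65 [426. 250.] [[ 0.4513 -0.2567  0.003 ]]
top mat_top 0.41 [189.7 183.3] [[0.6104 0.4768 0.003 ]]
top stamp 0.63 [310.9 194.2] [[0.6012 0.1012 0.    ]]
top stamp 0.34 [458.3 188.9] [[ 0.6477 -0.352   0.    ]]
top casting 0.51 [253.  227.9] [[0.4847 0.2695 0.    ]]
top casting 0.33 [249.5 215.7] [[0.5216 0.2838 0.    ]]
top red_side 0.76 [261.3 231.2] [[0.4733 0.2407 0.02  ]]
top blue_side 0.68 [251.1 216.5] [[0.516  0.2755 0.02  ]]
top yellow_side 0.65 [260.4 222.4] [[0.4998 0.2459 0.02  ]]
top yellow_side 0.39 [313.2 198.8] [[0.5828 0.0923 0.02  ]]
top black_side 0.66 [460.  189.2] [[ 0.6419 -0.352   0.02  ]]
top gauge 0.44 [292.1 262.1] [[0.3889 0.1427 0.    ]]
top nose 0.47 [266.9 165.4] [[0.6843 0.2449 0.    ]]
top bracket 0.82 [189.6 185.7] [[0.6035 0.4771 0.    ]]
top cup_red 0.67 [392.3 174.3] [[ 0.6812 -0.1472  0.    ]]
top carton_a 0.91 [458.4 190.7] [[ 0.642  -0.3524  0.    ]]
top carton_a 0.56 [222.5 166.1] [[0.6728 0.3827 0.    ]]
top carton_b 0.91 [458.4 190.7] [[ 0.642  -0.3524  0.    ]]
top carton_b 0.56 [222.5 166.1] [[0.6728 0.3827 0.    ]]
```

View pics/tc.png

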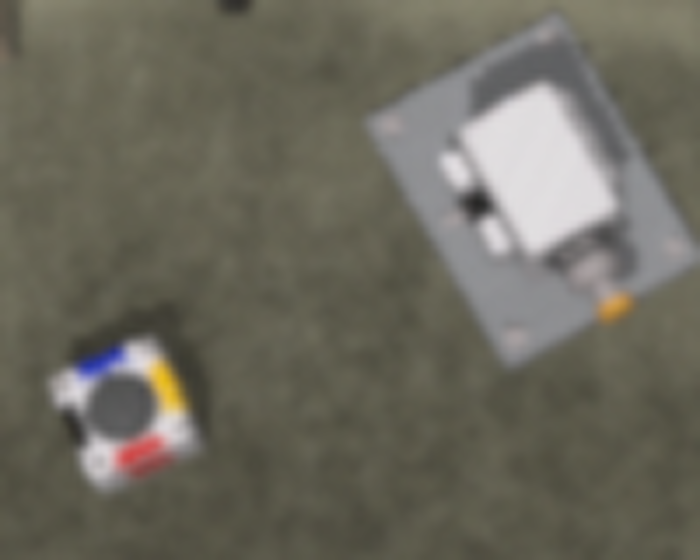

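View pics/sc.png

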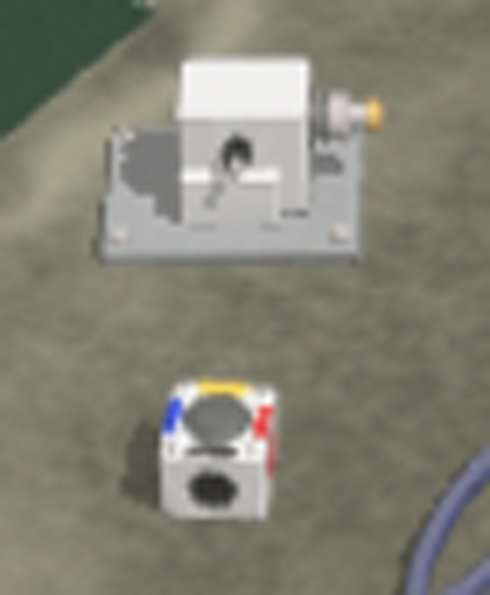

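```bash
cat > fit.py <<'E'
from h import *
from scipy.optimize import least_squares
def grad(f):
    g=cv2.GaussianBlur(f,(0,0),0.7).astype(float)
    return g
def samp(g,p):
    return cv2.remap(g.astype(np.float32),p[:,0].astype(np.float32).reshape(-1,1),p[:,1].astype(np.float32).reshape(-1,1),cv2.INTER_LINEAR)[:,0]
def P(pose,L):
    x,y,a=pose; c,s=np.cos(a),np.sin(a); L=np.asarray(L,float)
    return np.c_[x+c*L[:,0]-s*L[:,1],y+s*L[:,0]+c*L[:,1],L[:,2]]
def edgefit(frames,edges,pose,w=3.0,it=12,n=14,verbose=False):
    """edges: {cam:[(A,B),...]} local coords"""
    pose=np.array(pose,float); t=np.linspace(.08,.92,n)
    for k in range(it):
        ww=max(1.5,w*(1-k/it)+1); obs=[]
        for cam,es in edges.items():
            g=grad(frames[cam])
            for A,B in es:
                A=np.array(A);B=np.array(B)
                L=A+(B-A)*t[:,None]; uv=proj(cam,P(pose,L)); d=uv[-1]-uv[0]; d/=np.linalg.norm(d); nn=np.array([-d[1],d[0]])
                s=np.arange(-ww,ww+.01,.2); prof=np.stack([samp(g,uv+nn*o) for o in s],1) # n,s,3
                dg=np.abs(np.gradient(prof,axis=1)).sum(2)
                m=dg.mean(0); 
                for i in range(n):
                    q=dg[i]*0.5+m*0.5; j=q.argmax()
                    if 0<j<len(s)-1 and q[j]>1.0:
                        lo,hi=max(0,j-4),j+5; wt=q[lo:hi]**2; off=(s[lo:hi]*wt).sum()/wt.sum()
                        obs.append((cam,L[i],uv[i]+nn*off,nn))
        def res(p):
            r=[]
            for cam in edges:
                o=[x for x in obs if x[0]==cam]
                if not o: continue
                u=proj(cam,P(p,[x[1] for x in o])); r.append(((u-np.array([x[2] for x in o]))*np.array([x[3] for x in o])).sum(1))
            return np.concatenate(r)
        sol=least_squares(res,pose,loss='soft_l1',f_scale=.3); pose=sol.x
    r=res(pose); 
    return pose,np.sqrt(np.mean(r**2)),len(r)
def rect(x0,x1,y0,y1,z):
    c=[(x0,y0,z),(x1,y0,z),(x1,y1,z),(x0,y1,z)]; return [(c[i],c[(i+1)%4]) for i in range(4)]
E
python3 - <<'E'
from fit import *
F={n:cv2.imread(f'pics/{n}0.png')[:,:,::-1] for n in('top','scene')}
base=rect(-.045,.085,-.05,.05,.010)
front=[((-.02,-.023,.076),(-.02,.023,.076))]
# initial from top picks
pk=np.array([(368,122),(560,12),(700,258),(512,368)])/7+[235,165]
W=atz('top',pk,.01)[:,:2];print(W, np.linalg.norm(np.diff(W,axis=0),axis=1))
d=(W[0]-W[3]);a=np.arctan2(d[1],d[0]); c=W.mean(0)-.02*np.array([np.cos(a),np.sin(a)]); init=[*c,a];print('init',init)
for E in ({'top':base},{'top':base+front},{'scene':base},{'scene':base+front},{'top':base+front,'scene':base+front}):
    print(list(E),edgefit(F,E,init))
pc=np.array([(50,382),(150,335),(198,445),(100,490)])/7+[235,165]
W=atz('top',pc,.04)[:,:2];print(W, np.linalg.norm(np.diff(W,axis=0),axis=1))
# red side direction: toward edge between corner 2,3
c=W.mean(0); d=(W[2]+W[3])/2-c; ci=[*c,np.arctan2(d[1],d[0])];print('ci',ci)
top=rect(-.024,.024,-.024,.024,.04)
for E in ({'top':top},{'scene':top},{'top':top,'scene':top}):
    print(list(E),edgefit(F,E,ci))
mat=rect(-.045,.045,-.045,.045,.003)
m0=[.4513,-.2567,.4]
for n in F:
  best=min((edgefit(F,{n:mat},[.445,-.25,a],w=5) for a in np.arange(-.7,.8,.2)),key=lambda r:r[1]); print(n,best)
E
```

```text
[[0.63136444 0.17516863]
 [0.68707528 0.09425724]
 [0.57978091 0.02549132]
 [0.52569414 0.10396601]] [0.0982362  0.12743953 0.09530821]
init [np.float64(0.5893926367334209), np.float64(0.08854480520410124), np.float64(0.5929377237658046)]
['top'] (array([0.59058879, 0.09060406, 0.58052896]), np.float64(0.27295394800452816), 56)
['top'] (array([0.59074695, 0.09084823, 0.58152366]), np.float64(0.2733994263972873), 70)
['scene'] (array([0.59168411, 0.09077695, 0.58677472]), np.float64(0.3803821791056534), 45)
['scene'] (array([0.5920667 , 0.09031826, 0.59255018]), np.float64(0.4300163332002443), 63)
['top', 'scene'] (array([0.59136399, 0.09076555, 0.58744445]), np.float64(0.40214695700934355), 135)
[[0.50153446 0.2978804 ]
 [0.52452901 0.2574804 ]
 [0.4786533  0.23281615]
 [0.45685247 0.27227665]] [0.04648558 0.05208557 0.04508223]
ci [np.float64(0.4903923117026817), np.float64(0.26511339814378715), np.float64(-2.634847320051126)]
['top'] (array([ 0.49274228,  0.26708617, -2.64509282]), np.float64(0.2360301832611102), 50)
['scene'] (array([ 0.49418798,  0.26784818, -2.62081824]), np.flo
[... 1418 characters left out ...]
                  ^^^
    df = [f_eval - f0 for f_eval in f_evals]
                                    ^^^^^^^
    f = np.atleast_1d(self.fun(x, *self.args, **self.kwargs))
                      ~~~~~~~~^^^^^^^^^^^^^^^^^^^^^^^^^^^^^^
    return np.atleast_1d(self.fun(x))
                         ~~~~~~~~^^^
    return self.f(x, *self.args, **self.kwargs)
           ~~~~~~^^^^^^^^^^^^^^^^^^^^^^^^^^^^^^
  File "fit.py", line 34, in res
    u=proj(cam,P(p,[x[1] for x in o])); r.append(((u-np.array([x[2] for x in o]))*np.array([x[3] for x in o])).sum(1))
  File "h.py", line 7, in proj
    ci=camera_info(n); X=np.atleast_2d(np.array(X,float))
ValueError: time passes only in moves, steps and waits
```

```bash
python3 - <<'E'
from workcell import camera_info
import pickle
pickle.dump({n:camera_info(n) for n in('top','scene')},open('cam.pkl','wb'))
E
sed -i 's/^from scipy.spatial/import pickle\nCI=pickle.load(open("\.\/cam.pkl","rb"))\ndef camera_info(n): return CI[n]\nfrom scipy.spatial/' h.py
python3 - <<'E'
from fit import *
F={n:cv2.imread(f'pics/{n}0.png')[:,:,::-1] for n in('top','scene')}
mat=rect(-.045,.045,-.045,.045,.003)
for n in F:
  rs=[]
  for a in np.arange(-.7,.8,.25):
    try: rs.append(edgefit(F,{n:mat},[.445,-.25,a],w=5))
    except Exception as e: pass
  rs.sort(key=lambda r:(-(r[2]>=45),r[1])); print(n,rs[:3])
o=observe(); R=Ro.from_euler('xyz',o['tool_rot']).as_matrix(); print(R.round(3))
cv2.imwrite('pics/mt.png',cv2.resize(F['top'][225:285,395:465,::-1],None,fx=7,fy=7,interpolation=cv2.INTER_CUBIC))
E
```

```text
top [(array([ 0.44467498, -0.26027716, -1.13107943]), np.float64(0.151643861929624), 56), (array([ 0.44450296, -0.26025077, -1.13469943]), np.float64(0.1570106399806928), 56), (array([ 0.44462173, -0.26048532,  0.43656533]), np.float64(0.1573540902626849), 56)]
scene [(array([ 0.44498715, -0.26037264,  0.42785576]), np.float64(0.23922045704027567), 56), (array([ 0.44492164, -0.26029211, -1.13850824]), np.float64(0.24790314899161667), 56), (array([ 0.44491906, -0.26034829,  0.4327084 ]), np.float64(0.2531447218672606), 56)]
[[ 0.     0.325 -0.946]
 [ 0.    -0.946 -0.325]
 [-1.    -0.    -0.   ]]
```

View pics/mt.png

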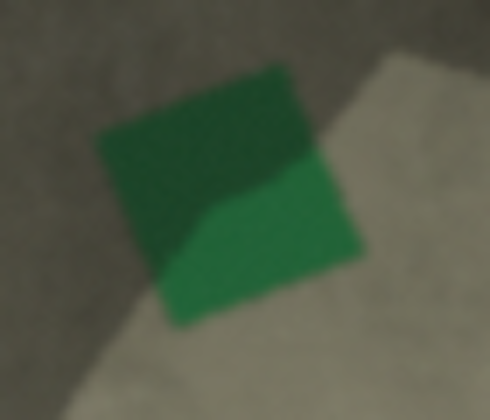

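```bash
cat > pl.py <<'E'
from h import *
import sys
def st():
    o=observe(); R=Ro.from_euler('xyz',o['tool_rot']).as_matrix(); return o,o['position'],R,np.arctan2(R[1,1],R[0,1])
def Rphi(phi):
    y=np.array([np.cos(phi),np.sin(phi),0]); x=np.array([0,0,-1.]); return np.c_[x,y,np.cross(x,y)]
def show():
    o,p,R,phi=st(); print('t %.2f pos %s phi %.4f tilt %s F %s w %.4f q %s'%(o['clock'],p.round(4),phi,(Ro.from_matrix(Rphi(phi).T@R).as_rotvec()).round(4),o['force'].round(2),o['grip_width'],o['qpos'].round(2)))
def plan(target,dphi,n,order=None):
    o,p,R,phi=st(); show()
    rows=[]; Rc=R.copy(); pc=p.copy(); target=np.array(target,float)
    for k in range(n):
        tp=p+(target-p)*(k+1)/n; Rt=Rphi(phi+dphi*(k+1)/n)
        sh=np.round(Rc.T@(tp-pc)*1000,1); rv=np.round(Ro.from_matrix(Rc.T@Rt).as_rotvec(),3)
        rows.append([float(v) for v in np.r_[sh,rv]]); pc=pc+Rc@sh/1000; Rc=Rc@Ro.from_rotvec(rv).as_matrix()
    print(str(rows).replace('.0,',',').replace('.0]',']').replace(' ',''))
E
python3 - <<'E'
from pl import *
plan([.48,-.2,.25],0,10)
E
```

```text
t 1.10 pos [ 0.203  -0.5911  0.2423] phi -1.2400 tilt [ 0.  0. -0.] F [0.12 0.61 0.66] w 0.0851 q [ 1.17  0.52 -0.04  1.6   0.02  1.02 -0.11]
[[-0.8,-28,-38.9,-0,-0,0],[-0.7,-28,-38.9,-0,-0,0],[-0.8,-28,-38.9,-0,-0,0],[-0.8,-28,-38.9,-0,-0,0],[-0.7,-28,-38.9,-0,-0,0],[-0.8,-28,-38.9,-0,-0,0],[-0.8,-28,-38.9,-0,-0,0],[-0.7,-28,-38.9,-0,-0,0],[-0.8,-28,-38.9,-0,-0,0],[-0.8,-28,-38.9,-0,-0,0]]
```

>>> jog_arm(commands=[[-1,-28,-39,0,0,0],[-1,-28,-39,0,0,0],[-1,-28,-39,0,0,0],[-1,-28,-39,0,0,0],[-1,-28,-39,0,0,0],[-1,-28,-39,0,0,0],[-1,-28,-39,0,0,0],[-1,-28,-39,0,0,0],[-1,-28,-39,0,0,0],[-1,-28,-39,0,0,0]], gripper=0, newtons=70)

```text
clock: 2.1
position: [0.4872, -0.1913, 0.2523]
tool_rot: [1.501, 1.567, -1.321]
force: [1.2, -0.9, 0.2]
grip_width: 0.0854
```

```bash
python3 - <<'E'
from pl import *
show()
o,p,R,phi=st()
d=2.067-phi; d=d%(2*np.pi); print(d)
plan([.493,.267,.15],d,20)
E
```

```text
t 2.10 pos [ 0.4872 -0.1913  0.2523] phi -1.2517 tilt [ 0.     -0.0003  0.0042] F [ 1.23 -0.93  0.22] w 0.0854 q [ 0.4   0.35 -0.19  1.85  0.08  0.94 -1.07]
3.3187046574146573
t 2.10 pos [ 0.4872 -0.1913  0.2523] phi -1.2517 tilt [ 0.     -0.0003  0.0042] F [ 1.23 -0.93  0.22] w 0.0854 q [ 0.4   0.35 -0.19  1.85  0.08  0.94 -1.07]
[[5,-21.7,-7.5,-0.166,0.001,-0.004],[5.1,-20.1,-10.9,-0.166,-0,-0],[5.1,-18.1,-14.1,-0.166,-0,-0],[5.2,-15.4,-16.9,-0.166,-0,-0],[5.1,-12.5,-19.3,-0.166,-0,-0],[5.1,-9.1,-21,-0.166,-0,-0],[5.1,-5.5,-22.2,-0.166,-0,-0],[5.1,-1.8,-22.9,-0.165,0,-0],[5.1,2,-22.8,-0.166,0,-0],[5.1,5.8,-22.2,-0.166,0,-0],[5.2,9.3,-20.9,-0.166,0,-0],[5.1,12.7,-19.1,-0.166,0,-0],[5.1,15.7,-16.8,-0.166,0,-0],[5.1,18.2,-13.9,-0.166,0,-0],[5.1,20.2,-10.7,-0.166,0,-0],[5.1,21.8,-7.3,-0.166,0,-0],[5.1,22.6,-3.5,-0.166,0,0],[5.1,22.9,0.3,-0.166,0,0],[5.2,22.6,4,-0.166,0,0],[5.1,21.6,7.7,-0.166,0,0]]
```

```bash
python3 - <<'E'
from pl import *
plan([.493,.267,.15],3.319*20/23,20)
E
```

```text
t 2.10 pos [ 0.4872 -0.1913  0.2523] phi -1.2517 tilt [ 0.     -0.0003  0.0042] F [ 1.23 -0.93  0.22] w 0.0854 q [ 0.4   0.35 -0.19  1.85  0.08  0.94 -1.07]
[[5,-21.7,-7.5,-0.144,0.001,-0.004],[5.1,-20.4,-10.5,-0.145,-0,-0],[5.1,-18.6,-13.3,-0.144,-0,-0],[5.2,-16.6,-15.9,-0.144,-0,-0],[5.1,-14,-18,-0.145,-0,-0],[5.1,-11.4,-19.9,-0.144,-0,-0],[5.1,-8.3,-21.4,-0.144,-0,-0],[5.1,-5.2,-22.3,-0.144,-0,-0],[5.1,-2,-22.8,-0.145,0,-0],[5.1,1.4,-22.9,-0.144,0,-0],[5.2,4.6,-22.5,-0.144,0,-0],[5.1,7.8,-21.5,-0.145,0,-0],[5.1,10.9,-20.2,-0.144,0,-0],[5.1,13.6,-18.4,-0.144,0,-0],[5.1,16.1,-16.3,-0.145,0,-0],[5.1,18.4,-13.7,-0.144,0,-0],[5.1,20.1,-11.1,-0.144,0,-0],[5.2,21.4,-8,-0.144,0,-0],[5.1,22.4,-4.8,-0.145,0,-0],[5.1,22.9,-1.6,-0.144,0,0]]
```

>>> jog_arm(commands=[[5,-22,-8,-0.144,0.001,-0.004],[5,-20,-11,-0.145,0,0],[5,-19,-13,-0.144,0,0],[5,-17,-16,-0.144,0,0],[5,-14,-18,-0.145,0,0],[5,-11,-20,-0.144,0,0],[5,-8,-21,-0.144,0,0],[5,-5,-22,-0.144,0,0],[5,-2,-23,-0.145,0,0],[5,1,-23,-0.144,0,0],[5,5,-22,-0.144,0,0],[5,8,-22,-0.145,0,0],[5,11,-20,-0.144,0,0],[5,14,-18,-0.144,0,0],[5,16,-16,-0.145,0,0],[5,18,-14,-0.144,0,0],[5,20,-11,-0.144,0,0],[5,21,-8,-0.144,0,0],[5,22,-5,-0.145,0,0],[5,23,-2,-0.144,0,0]])

```text
clock: 4.1
position: [0.4748, 0.288, 0.1515]
tool_rot: [-0.114, 1.56, 0.06]
force: [0.6, -0.4, 0.0]
grip_width: 0.0857
```

```bash
python3 - <<'E'
from pl import *
o,p,R,phi=st()
plan([.493,.267,.12],2.067-phi,4)
f=grab_frame('scene');cv2.imwrite('pics/s1.png',f[:,:,::-1])
E
```

```text
t 4.10 pos [0.4748 0.288  0.1515] phi 1.7450 tilt [-0.     -0.0104 -0.0012] F [ 0.57 -0.44  0.01] w 0.0857 q [-0.04  0.67 -0.89  1.84  0.65  0.94  0.52]
[[7.9,-5.9,3.5,-0.08,0.01,0.002],[7.9,-6.3,3.1,-0.081,0,-0],[7.9,-6.4,2.6,-0.081,0,-0],[7.9,-6.7,2,-0.08,0,-0]]
```

View pics/s1.png

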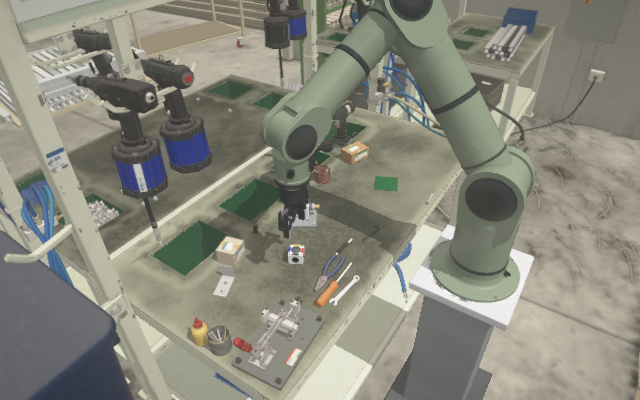

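>>> jog_arm(commands=[[8,-6,3.5,-0.08,0.01,0.002],[8,-6.3,3.1,-0.08,0,0],[8,-6.4,2.6,-0.08,0,0],[8,-6.7,2,-0.08,0,0]])

```text
clock: 4.55
position: [0.492, 0.2733, 0.1187]
tool_rot: [1.102, 1.566, 1.623]
force: [0.7, 0.5, -0.5]
grip_width: 0.0853
```

```bash
python3 - <<'E'
from pl import *
o,p,R,phi=st()
plan([.493,.267,.06],2.067-phi,2)
plan([.493,.267,.014],2.067-phi,4)
f=grab_frame('top');cv2.imwrite('pics/t1.png',cv2.resize(f[165:265,205:335,::-1],None,fx=5,fy=5,interpolation=cv2.INTER_CUBIC))
E
```

```text
t 4.55 pos [0.492  0.2733 0.1187] phi 2.0917 tilt [ 0.    -0.002  0.004] F [ 0.71  0.5  -0.54] w 0.0853 q [ 0.02  0.76 -0.93  1.84  0.75  0.94  0.84]
[[29.3,-3.1,-1.2,0.012,0.002,-0.004],[29.4,-3,-1.1,0.013,0,-0]]
t 4.55 pos [0.492  0.2733 0.1187] phi 2.0917 tilt [ 0.    -0.002  0.004] F [ 0.71  0.5  -0.54] w 0.0853 q [ 0.02  0.76 -0.93  1.84  0.75  0.94  0.84]
[[26.2,-1.6,-0.6,0.006,0.002,-0.004],[26.1,-1.5,-0.6,0.006,0,-0],[26.2,-1.5,-0.5,0.007,0,-0],[26.2,-1.5,-0.6,0.006,0,-0]]
```

View pics/t1.png

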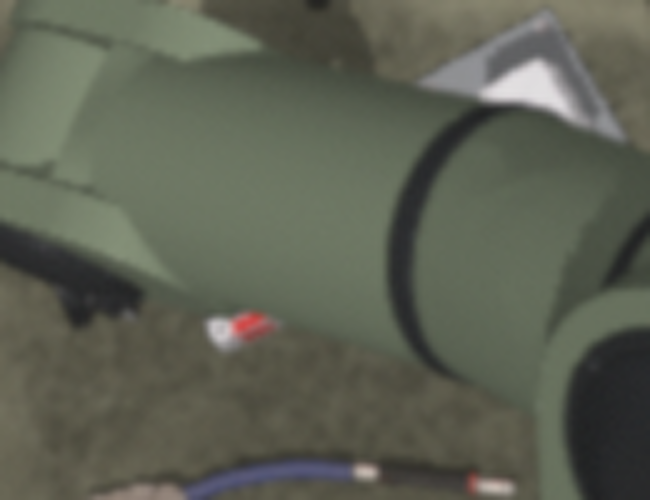

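>>> jog_arm(commands=[[20,-3,-1,0.01,0.002,-0.004],[20,-2,-1,0.01,0,0],[18,-1,-0.5,0.005,0,0],[0,0,0,0,0,0]])

```text
clock: 5.0
position: [0.4939, 0.2645, 0.0576]
tool_rot: [-2.528, 1.569, -2.038]
force: [0.2, -0.7, 0.5]
grip_width: 0.0852
```

```bash
python3 - <<'E'
from pl import *
o,p,R,phi=st()
plan([.493,.267,.014],2.067-phi,3)
f=grab_frame('scene');crop('scene',f,(240,180,350,290),6,'pics/s2.png')
E
```

```text
t 5.00 pos [0.4939 0.2645 0.0576] phi 2.0609 tilt [ 0.      0.0013 -0.0009] F [ 0.21 -0.71  0.49] w 0.0852 q [-0.02  0.84 -0.85  1.87  0.84  0.85  0.75]
[[14.5,0.9,0.2,-0.002,-0.001,0.001],[14.5,0.9,0.1,-0.002,-0,-0],[14.6,0.9,0.2,-0.002,-0,-0]]
```

View pics/s2.png

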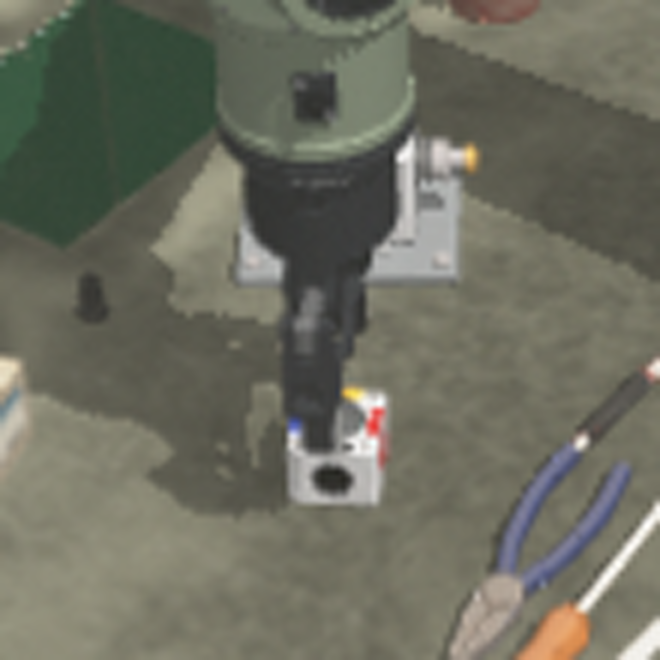

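```bash
python3 - <<'E'
from pl import *
o,p,R,phi=st()
for s in (.0425,.057):
  for dz in(-.011,.011):
    X=p+np.array([0,0,-.011])+R[:,1]*s+R[:,2]*dz; print(((proj('scene',X)[0]-[240,180])*6).round(0))
E
```

```text
[346. 464.]
[304. 461.]
[342. 484.]
[299. 481.]
```

>>> jog_arm(commands=[[15,1,0,-0.002,-0.001,0.001],[14,1,0,-0.002,0,0],[12,1,0,-0.002,0,0],[2,0,0,0,0,0]])

```text
clock: 5.45
position: [0.4936, 0.2691, 0.0149]
tool_rot: [0.136, 1.567, 0.633]
force: [-0.9, 0.3, 0.7]
grip_width: 0.0853
```

```bash
python3 - <<'E'
from pl import *
o,p,R,phi=st()
plan([.493,.267,.014],2.067-phi,1)
E
```

```text
t 5.45 pos [0.4936 0.2691 0.0149] phi 2.0672 tilt [ 0.     -0.004   0.0005] F [-0.87  0.33  0.7 ] w 0.0853 q [-0.06  0.9  -0.8   1.88  0.92  0.78  0.69]
[[0.9,-1.6,-1.5,0,0.004,-0.001]]
```

>>> jog_arm(commands=[[1,-1.5,-1.5,0,0.004,-0.001],[0,0,0,0,0,0]])

```text
clock: 5.65
position: [0.4927, 0.2672, 0.0135]
tool_rot: [-2.796, 1.57, -2.299]
force: [-0.5, 0.1, 0.7]
grip_width: 0.0856
```

>>> jog_arm(commands=[[0,0,0,0,0,0],[0,0,0,0,0,0],[0,0,0,0,0,0],[0,0,0,0,0,0],[0,0,0,0,0,0],[0,0,0,0,0,0]], gripper=255, newtons=70)

```text
clock: 6.25
position: [0.4933, 0.2669, 0.0146]
tool_rot: [-1.339, 1.57, -0.843]
force: [-0.2, -0.2, -2.3]
grip_width: 0.0473
```

```bash
python3 - <<'E'
from pl import *
show()
f=grab_frame('scene');crop('scene',f,(240,180,350,290),6,'pics/s3.png')
E
```

```text
t 6.25 pos [0.4933 0.2669 0.0146] phi 2.0668 tilt [-0.     -0.0002 -0.0009] F [-0.18 -0.24 -2.35] w 0.0473 q [-0.05  0.9  -0.8   1.88  0.92  0.79  0.7 ]
```

View pics/s3.png

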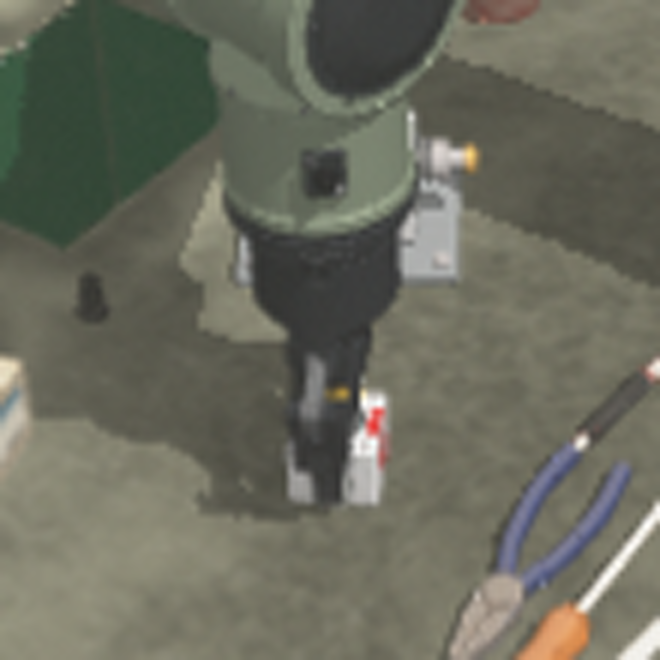

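```bash
python3 - <<'E'
from pl import *
plan([.493,.267,.14],0,4)
E
```

```text
t 6.30 pos [0.4933 0.267  0.0147] phi 2.0669 tilt [-0.     -0.0003 -0.0008] F [-0.06 -0.71 -3.39] w 0.0471 q [-0.05  0.9  -0.8   1.88  0.92  0.79  0.7 ]
[[-31.3,0,-0,0,0,0.001],[-31.4,0.1,-0.1,0,0,-0],[-31.3,0,-0,0,0,-0],[-31.3,0.1,-0.1,0,0,-0]]
```

>>> jog_arm(commands=[[-20,0,0,0,0,0],[-35,0,0,0,0,0],[-35,0,0,0,0,0],[-35,0,0,0,0,0]])

```text
clock: 6.7
position: [0.4906, 0.2657, 0.1388]
tool_rot: [-3.135, 1.562, -2.638]
force: [0.7, 0.1, -3.4]
grip_width: 0.0472
```

```bash
python3 - <<'E'
from pl import *
o,p,R,phi=st()
plan([.492,.025,.14],-3.051*20/22,20)
E
```

```text
t 6.70 pos [0.4906 0.2657 0.1388] phi 2.0684 tilt [ 0.      0.0089 -0.0001] F [ 0.69  0.09 -3.44] w 0.0472 q [ 0.04  0.73 -0.95  1.83  0.71  0.98  0.85]
[[-0,-10.6,-5.7,0.139,-0.009,0.001],[-0.1,-11.3,-4.1,0.138,0,-0],[-0,-11.8,-2.6,0.139,0,-0],[-0.1,-12,-0.9,0.139,-0,-0],[-0.1,-12,0.7,0.138,-0,-0],[-0,-11.8,2.4,0.139,-0,-0],[-0.1,-11.3,4,0.139,-0,-0],[-0.1,-10.7,5.6,0.138,-0,-0],[-0,-9.8,7,0.139,-0,-0],[-0.1,-8.8,8.2,0.139,-0,-0],[-0.1,-7.5,9.4,0.138,-0,-0],[-0,-6.2,10.4,0.139,-0,-0],[-0.1,-4.6,11,0.139,-0,-0],[-0,-3.1,11.7,0.139,-0,-0],[-0.1,-1.5,11.9,0.138,-0,0],[-0.1,0.2,12.1,0.139,-0,0],[-0,1.9,11.8,0.139,-0,0],[-0.1,3.5,11.6,0.138,-0,0],[-0.1,5.1,10.9,0.139,-0,0],[-0,6.5,10.1,0.139,-0,0]]
```

>>> jog_arm(commands=[[0,-10.6,-5.7,0.139,-0.009,0],[0,-11.3,-4,0.139,0,0],[0,-11.8,-2.6,0.139,0,0],[0,-12,-1,0.139,0,0],[0,-12,0.7,0.139,0,0],[0,-11.8,2.4,0.139,0,0],[0,-11.3,4,0.139,0,0],[0,-10.7,5.6,0.139,0,0],[0,-9.8,7,0.139,0,0],[0,-8.8,8.2,0.139,0,0],[0,-7.5,9.4,0.139,0,0],[0,-6.2,10.4,0.139,0,0],[0,-4.6,11,0.139,0,0],[0,-3,11.7,0.139,0,0],[0,-1.5,12,0.139,0,0],[0,0.2,12,0.139,0,0],[0,2,12,0.139,0,0],[0,3.5,11.6,0.139,0,0],[0,5,11,0.139,0,0],[0,6.5,10,0.139,0,0]])

```text
clock: 8.7
position: [0.4777, 0.0191, 0.1426]
tool_rot: [-3.117, 1.564, 0.776]
force: [0.3, -0.7, -3.7]
grip_width: 0.0471
```

```bash
python3 - <<'E'
from pl import *
o,p,R,phi=st()
plan([.492,.025,.08],-.984-phi,4)
E
```

```text
t 8.70 pos [0.4777 0.0191 0.1426] phi -0.8192 tilt [ 0.      0.0068 -0.0002] F [ 0.3  -0.68 -3.72] w 0.0471 q [ 0.04  0.45 -0.26  2.06  0.18  0.65 -1.16]
[[15.7,1.4,-3.5,0.041,-0.007,0],[15.6,1.2,-3.7,0.041,0,0],[15.7,1,-3.7,0.042,0,0],[15.7,0.9,-3.8,0.041,0,0]]
```

>>> jog_arm(commands=[[20,1.5,-3.5,0.041,-0.007,0],[20,1,-3.7,0.041,0,0],[20,1,-3.7,0.041,0,0],[20,1,-3.8,0.04,0,0],[10,0,0,0,0,0],[0,0,0,0,0,0]])

```text
clock: 9.3
position: [0.4925, 0.0239, 0.0503]
tool_rot: [2.034, 1.57, -0.531]
force: [-0.4, 0.4, -3.6]
grip_width: 0.0474
```

```bash
python3 - <<'E'
from pl import *
o,p,R,phi=st()
plan([.492,.025,.0496],-.984-phi,1)
for n in('top','scene'):
    f=grab_frame(n);cv2.imwrite(f'pics/{n}_a.png',f[:,:,::-1])
    b={'top':(270,160,370,260),'scene':(260,170,360,270)}[n]; crop(n,f,b,6,f'pics/{n}_ac.png')
E
```

```text
t 9.30 pos [0.4925 0.0239 0.0503] phi -0.9942 tilt [-0.      0.0005  0.0011] F [-0.38  0.38 -3.64] w 0.0474 q [-0.05  0.63 -0.15  2.07  0.21  0.45 -1.36]
[[0.7,-1.2,-0.2,-0.01,-0.001,-0.001]]
```

View pics/top_ac.png

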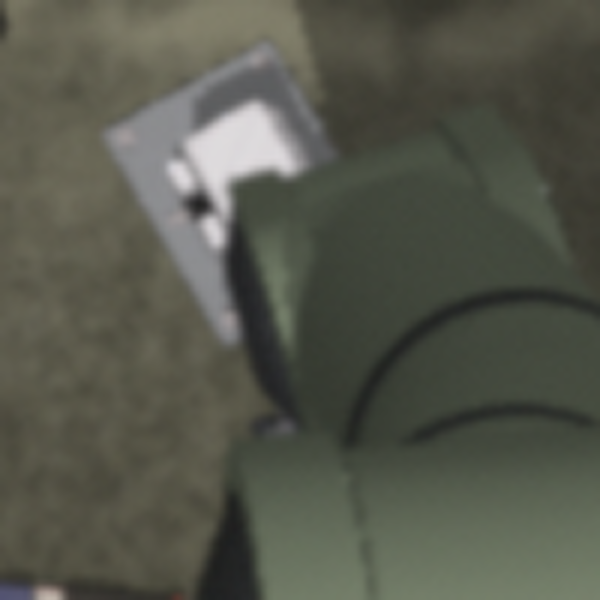

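View pics/scene_ac.png

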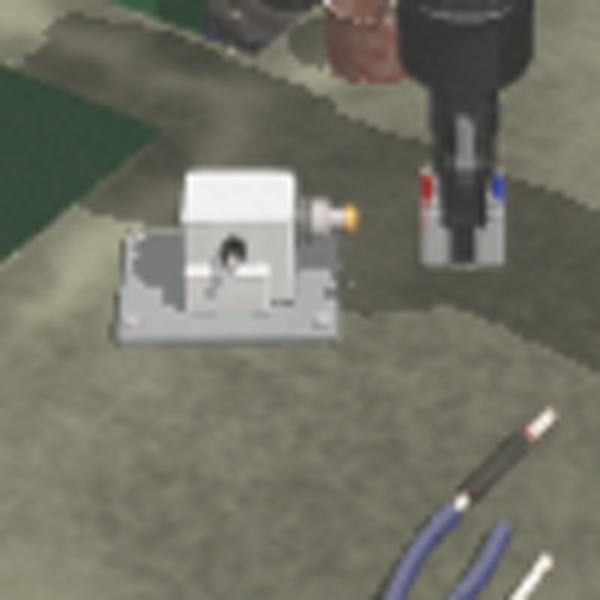

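```bash
python3 - <<'E'
from pl import *
from fit import *
f={'scene':cv2.imread('pics/scene_a.png')[:,:,::-1]}
p=np.array([.4925,.0239]);yaw=-.9942+np.pi/2
z0=.0503-.0146; z1=z0+.04; a=.024
E=[((-a,a,z0),(-a,a,z1)),((a,a,z0),(a,a,z1)),((-a,a,z0),(-.008,a,z0)),((a,a,z0),(.012,a,z0)),((-a,a,z1),(-a,-a,z1)),((a,a,z1),(a,-a,z1))]
for EE in (E,E[:4],E[2:4]+E[4:]):
    r=edgefit(f,{'scene':EE},[*p,yaw],w=2); q=r[0]; d=q[:2]-p; c,s=np.cos(yaw),np.sin(yaw)
    print(r, 'stampframe off',(c*d[0]+s*d[1]).round(4),(-s*d[0]+c*d[1]).round(4),'dyaw',q[2]-yaw)
# stand by scene again
base=rect(-.045,.085,-.05,.05,.010); 
bot=[((-.045,.05,0),(.085,.05,0)),((.085,.05,.0),(.085,.05,.01))]
blk=[((-.02,.023,.076),(-.02,-.023,.076)),((-.02,.023,.076),(.05,.023,.076)),((-.02,.023,.076),(-.02,.023,.02))]
for EE in (base,base[1:3]+bot,base+blk[:1]+blk[2:]):
    print(edgefit(f,{'scene':EE},[.591,.0908,.587],w=2))
# draw model
g=cv2.resize(f['scene'][170:270,260:360,::-1],None,fx=6,fy=6,interpolation=cv2.INTER_CUBIC)
def dr(E,pose,col):
    for A,B in E:
        uv=proj('scene',P(pose,[A,B])); uv=(uv-[260,170]+.5)*6-.5; cv2.line(g,*[tuple(int(v) for v in q) for q in uv],col,1)
dr(base+blk,[.5912,.0908,.587],(0,0,255)); dr(E,[*p,yaw],(255,0,255))
cv2.imwrite('pics/ov.png',g)
E
```

```text
(array([0.49841284, 0.02059326, 0.59163386]), np.float64(0.1579842439636592), 79) stampframe off 0.0032 -0.006 dyaw 0.015037531434919371
(array([0.49775547, 0.02038433, 0.57022206]), np.float64(0.13376462881889684), 56) stampframe off 0.0025 -0.0058 dyaw -0.00637427062740703
(array([0.48839257, 0.01329837, 0.70633118]), np.float64(0.4590867875315284), 55) stampframe off -0.0092 -0.0066 dyaw 0.12973485582347788
(array([0.59382364, 0.08886078, 0.58445821]), np.float64(0.5712602251754911), 56)
(array([0.59740742, 0.08038782, 0.60062504]), np.float64(0.06561938483987591), 42)
(array([0.59239845, 0.09046981, 0.58519432]), np.float64(0.45666739274244994), 79)
```

View pics/ov.png

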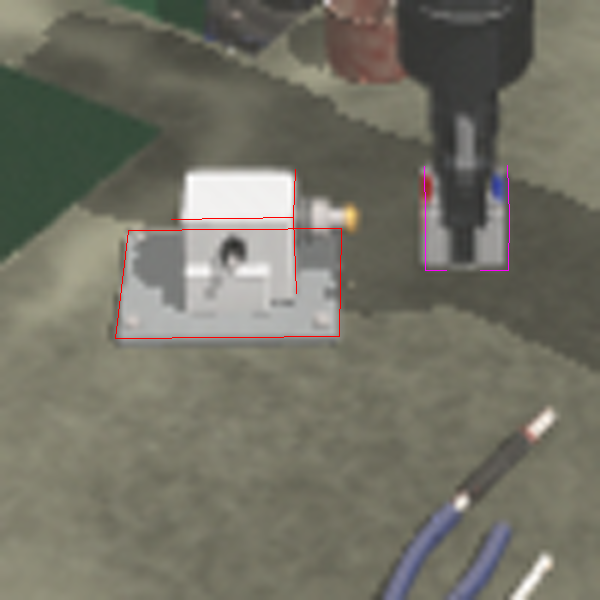

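```bash
python3 - <<'E'
from fit import *
f={n:cv2.imread(f'pics/{n}0.png')[:,:,::-1] for n in('top','scene')}
base=rect(-.045,.085,-.05,.05,.010); 
blk=rect(-.02,.02,-.023,.023,.076)+[((-.02,.023,.076),(-.02,.023,.01))]+[((-.04,0,.055),(-.02,0,.055)),((-.04,.008,.055),(-.04,-.008,.055))]
cas=rect(-.024,.024,-.024,.024,.04)+rect(-.024,.024,-.024,.024,0)
def dr(n,g,E,pose,col,o,s):
    for A,B in E:
        uv=proj(n,P(pose,[A,B])); uv=(uv-o+.5)*s-.5; cv2.line(g,*[tuple(int(round(v)) for v in q) for q in uv],col,1)
for n,b in (('scene',(275,190,325,230)),('top',(283,163,338,218))):
    s=15 if n=='scene' else 10
    g=cv2.resize(f[n][b[1]:b[3],b[0]:b[2],::-1],None,fx=s,fy=s,interpolation=cv2.INTER_CUBIC)
    dr(n,g,base,[.5912,.0908,.585],(0,0,255),np.array(b[:2]),s); dr(n,g,blk,[.5912,.0908,.585],(255,0,255),np.array(b[:2]),s)
    cv2.imwrite(f'pics/ov_{n}.png',g)
s=14;b=(280,235,315,270)
g=cv2.resize(f['scene'][b[1]:b[3],b[0]:b[2],::-1],None,fx=s,fy=s,interpolation=cv2.INTER_CUBIC)
dr('scene',g,cas,[.493,.267,-2.645],(255,0,255),np.array(b[:2]),s);cv2.imwrite('pics/ov_c.png',g)
E
```

```text
(no output)
```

View pics/ov_scene.png

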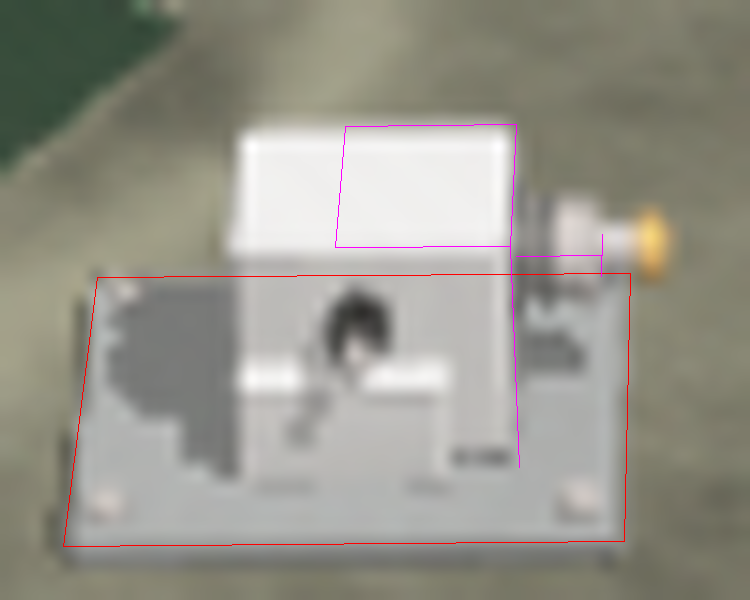

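View pics/ov_top.png

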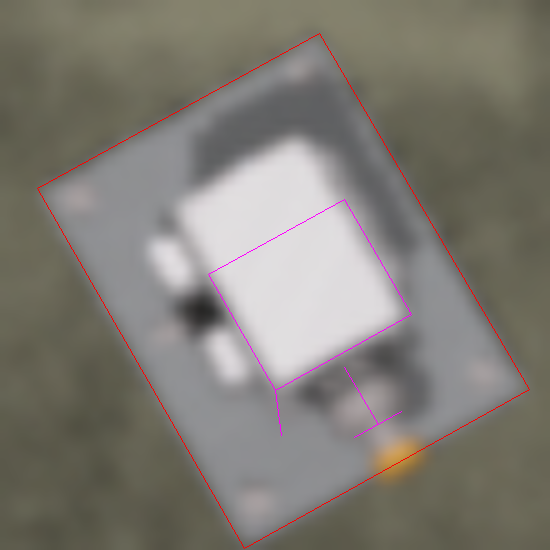

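View pics/ov_c.png

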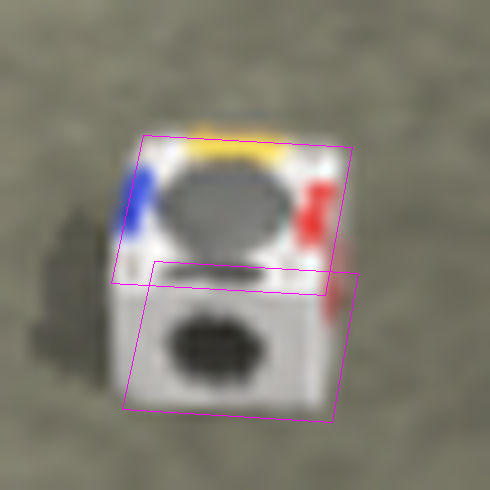

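```bash
python3 - <<'E'
from fit import *
f={n:cv2.imread(f'pics/{n}0.png')[:,:,::-1].astype(float) for n in('top','scene')}
cp=[.493,.267,-2.645]
print('black pred',proj('scene',P(cp,[(0,-.024,.02)])),'dome pred',proj('scene',P(cp,[(0,0,.044)])))
s=f['scene'].sum(2); 
def cen(w,b):
    l,t,r,bb=b; yy,xx=np.mgrid[t:bb,l:r]; ww=w[t:bb,l:r]; return (xx*ww).sum()/ww.sum(),(yy*ww).sum()/ww.sum()
w=np.clip(400-s,0,None); print('black obs',cen(w,(290,256,302,265)))
print(s[254:268,286:306].astype(int))
sp=[.5907,.0908,.583]
for n in('scene','top'):
    i=f[n]; w=np.clip(i[:,:,0]-i[:,:,2]-55,0,None); b={'scene':(308,195,325,216),'top':(315,200,332,218)}[n]
    print(n,'brass obs',cen(w,b), 'pred',[proj(n,P(sp,[(-.02-d,0,.055)]))[0].round(2) for d in(.025,.03,.035,.04)])
    print(w[b[1]:b[3],b[0]:b[2]].astype(int))
E
```

```text
black pred [[295.44103665 259.74381181]] dome pred [[296.10899834 248.90597047]]
black obs (np.float64(294.9642857142857), np.float64(260.0217889908257))
[[249 303 644 567 706 544 352 326 328 271 261 260 377 708 624 666 702 455
  387 327]
 [239 302 602 649 659 572 562 570 575 483 471 471 589 704 674 705 660 408
  370 338]
 [239 297 529 551 549 555 556 514 492 508 524 539 534 544 564 565 574 378
  311 325]
 [236 259 526 547 548 548 515 416 314 376 393 501 546 548 549 553 584 398
  341 332]
 [225 245 522 549 543 528 342 181 150 148 143 278 489 546 545 542 588 473
  350 341]
 [231 254 507 552 548 475 242 151 149 144 147 148 283 527 552 540 594 489
  353 332]
 [236 243 492 543 552 550 302 160 147 147 149 147 274 520 551 542 597 483
  346 311]
 [251 248 482 536 545 549 427 266 214 178 203 211 437 528 544 551 604 445
  341 329]
 [288 275 443 511 541 553 563 464 419 351 382 389 527 545 539 544 598 405
  326 328]
 [349 352 353 428 497 519 534 545 545 500 498 497 499 507 508 503 552 375
  317 314]
 [355 360 355 336 341 343 329 308 302 315 326 326 320 359 368 350 383 346
  327 324]
 [328 336 3
[... 2022 characters left out ...]
 0  0  0  0  0  0  0  0  0  0  0  0  0  0  0  0  0]
 [ 0  0  0  0  0  0  0  0  0  0  0  0  0  0  0  0  0]
 [ 0  0  0  0  0  0  0  5 29 21  0  0  0  0  0  0  0]
 [ 0  0  0  0  0  0 29 59 68 45  0  0  0  0  0  0  0]
 [ 0  0  0  0  0  1 55 66 49 18  0  0  0  0  0  0  0]
 [ 0  0  0  0  0  0 29 26  1  0  0  0  0  0  0  0  0]
 [ 0  0  0  0  0  0  0  0  0  0  0  0  0  0  0  0  0]
 [ 0  0  0  0  0  0  0  0  0  0  0  0  0  0  0  0  0]
 [ 0  0  0  0  0  0  0  0  0  0  0  0  0  0  0  0  0]
 [ 0  0  0  0  0  0  0  0  0  0  0  0  0  0  0  0  0]
 [ 0  0  0  0  0  0  0  0  0  0  0  0  0  0  0  0  0]
 [ 0  0  0  0  0  0  0  0  0  0  0  0  0  0  0  0  0]
 [ 0  0  0  0  0  0  0  0  0  0  0  0  0  0  0  0  0]]
```

```bash
python3 - <<'E'
import cv2
i=cv2.imread('pics/scene0.png')[:,:,::-1]; j=cv2.imread('pics/scene_a.png')[:,:,::-1]
for r in range(199,214): print(r,[tuple(int(v) for v in i[r,c]) for c in (313,314,316,317,318,319,320)])
t=cv2.imread('pics/top0.png')[:,:,::-1]
for r in range(203,214): print(r,[tuple(int(v) for v in t[r,c]) for c in range(317,329)])
E
```

```text
199 [(125, 123, 105), (125, 124, 105), (127, 126, 109), (128, 127, 108), (123, 122, 105), (124, 123, 105), (122, 121, 104)]
200 [(124, 124, 106), (127, 125, 108), (122, 121, 104), (124, 123, 106), (124, 124, 106), (126, 126, 108), (125, 124, 107)]
201 [(123, 123, 106), (127, 124, 108), (122, 120, 103), (122, 121, 105), (122, 121, 103), (123, 122, 105), (126, 124, 108)]
202 [(131, 129, 114), (129, 128, 111), (122, 121, 103), (121, 120, 103), (125, 122, 106), (127, 126, 108), (128, 125, 108)]
203 [(173, 168, 161), (160, 156, 146), (125, 124, 107), (132, 129, 109), (139, 132, 109), (129, 127, 108), (128, 126, 109)]
204 [(211, 204, 199), (189, 183, 176), (146, 142, 129), (166, 149, 116), (197, 165, 109), (146, 137, 111), (134, 132, 114)]
205 [(215, 209, 205), (205, 200, 196), (214, 208, 204), (223, 200, 160), (239, 207, 121), (183, 157, 113), (136, 132, 113)]
206 [(207, 200, 198), (197, 191, 187), (205, 198, 194), (212, 187, 152), (233, 194, 114), (179, 156, 112), (133, 130, 109)]
207 [(192, 186, 182), (181, 175, 172), (159, 154, 151), (168, 149, 119), (202, 160, 96), (159, 141, 105), (1
[... 2288 characters left out ...]
 (148, 116, 67), (127, 105, 71), (113, 101, 78), (106, 102, 84), (106, 104, 87), (105, 103, 86), (105, 103, 85)]
211 [(132, 132, 133), (120, 120, 118), (110, 107, 101), (113, 105, 89), (121, 107, 82), (116, 105, 80), (107, 100, 80), (104, 99, 81), (105, 102, 85), (105, 103, 87), (104, 101, 86), (103, 101, 85)]
212 [(112, 110, 108), (104, 103, 93), (102, 100, 86), (106, 104, 88), (108, 105, 88), (105, 102, 85), (103, 101, 84), (103, 100, 83), (104, 102, 86), (105, 102, 87), (102, 100, 83), (102, 99, 83)]
213 [(101, 99, 88), (100, 98, 84), (101, 98, 83), (105, 103, 87), (107, 105, 88), (104, 102, 85), (103, 101, 85), (103, 100, 84), (103, 101, 85), (103, 101, 85), (101, 99, 83), (102, 99, 83)]
```

```bash
cat >> pl.py <<'E'
SA=.586; MO=np.array([.5748,.0788]); ZS=.0496
dirn=np.array([np.cos(SA),np.sin(SA)]); lat=np.array([-np.sin(SA),np.cos(SA)])
def sp(d,l=0): return [*(MO-d*dirn+l*lat),ZS]
def rel():
    o,p,R,phi=st(); q=p[:2]-MO; print('d %.2f lat %.2f z-zs %.2f mm; dphi %.4f/%.4f; Faxial %.2f Flat %.2f Fz %.2f M %s'%(-q@dirn*1e3,q@lat*1e3,(p[2]-ZS)*1e3,SA-np.pi/2-phi,SA+np.pi/2-phi,o['force'][:2]@dirn,o['force'][:2]@lat,o['force'][2],o['moment'].round(2)))
def go(d,l,dphi,n):
    plan(sp(d,l),dphi,n); rel()
E
python3 - <<'E'
from pl import *
o,p,R,phi=st(); go(.072,0,-.985-phi,4)
E
```

```text
t 9.40 pos [0.4931 0.0238 0.0516] phi -0.9948 tilt [-0.      0.0022  0.0019] F [-0.01  0.81 -2.81] w 0.0469 q [-0.05  0.63 -0.16  2.07  0.21  0.46 -1.36]
[[0.5,-0.2,-6.6,-0.002,-0.002,-0.002],[0.5,-0.2,-6.6,-0.003,-0,0],[0.5,-0.2,-6.6,-0.002,-0,0],[0.5,-0.2,-6.6,-0.003,-0,0]]
d 98.45 lat -0.61 z-zs 1.97 mm; dphi 0.0100/3.1516; Faxial 0.44 Flat 0.68 Fz -2.81 M [ 0.04 -0.07  0.  ]
```

>>> jog_arm(commands=[[0.5,-0.2,-6.6,-0.002,-0.002,-0.002],[0.5,-0.2,-6.6,-0.002,0,0],[0.5,-0.2,-6.6,-0.002,0,0],[0.5,-0.2,-6.6,-0.002,0,0],[0,0,0,0,0,0]])

```text
clock: 9.9
position: [0.5185, 0.0406, 0.0524]
tool_rot: [2.841, 1.566, 0.285]
force: [0.2, -0.3, -3.4]
grip_width: 0.047
```

```bash
python3 - <<'E'
from pl import *
o,p,R,phi=st(); go(.066,0,-.985-phi,2)
E
```

```text
t 9.90 pos [0.5185 0.0406 0.0524] phi -0.9849 tilt [-0.      0.0046  0.0014] F [ 0.19 -0.3  -3.36] w 0.0470 q [-0.07  0.65 -0.16  2.    0.2   0.5  -1.37]
[[1.4,-0.3,-1,0,-0.005,-0.001],[1.4,-0.4,-1,0,0,-0]]
d 68.02 lat -0.69 z-zs 2.84 mm; dphi 0.0001/3.1417; Faxial -0.01 Flat -0.35 Fz -3.36 M [-0.02 -0.02  0.03]
```

>>> jog_arm(commands=[[2.5,-0.3,0,0,-0.004,-0.001],[1,-0.3,0,0,0,0],[0,0,0,0,0,0]])

```text
clock: 10.2
position: [0.5179, 0.0411, 0.0485]
tool_rot: [0.522, 1.57, -2.034]
force: [-1.1, 0.5, -3.1]
grip_width: 0.0471
```

```bash
python3 - <<'E'
from pl import *
o,p,R,phi=st(); go(.064,0,-.985-phi,1)
f=grab_frame('scene');crop('scene',f,(280,180,360,250),9,'pics/s4.png');cv2.imwrite('pics/scene_b.png',f[:,:,::-1])
f=grab_frame('top');crop('top',f,(280,160,360,230),9,'pics/t4.png')
E
```

```text
t 10.20 pos [0.5179 0.0411 0.0485] phi -0.9848 tilt [ 0.     -0.0004  0.0002] F [-1.09  0.54 -3.09] w 0.0471 q [-0.08  0.66 -0.16  2.    0.21  0.5  -1.37]
[[-1.1,0.1,-4.3,0,0,-0]]
d 68.31 lat 0.06 z-zs -1.08 mm; dphi -0.0000/3.1416; Faxial -0.61 Flat 1.06 Fz -3.09 M [-0.    0.01 -0.01]
```

View pics/s4.png

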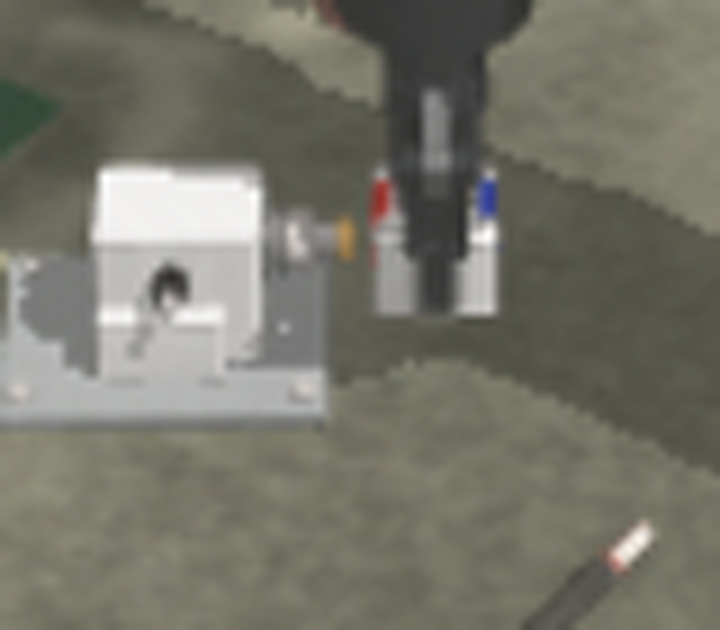

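>>> jog_arm(commands=[[-1,0,-2.5,0,0,0],[0,0,-2.5,0,0,0],[0,0,-1,0,0,0],[0,0,0,0,0,0]])

```text
clock: 10.7
position: [0.5234, 0.0445, 0.0499]
tool_rot: [1.673, 1.57, -0.883]
force: [-0.5, -0.1, -3.8]
grip_width: 0.047
```

```bash
python3 - <<'E'
from pl import *
o,p,R,phi=st(); go(.060,0,-.985-phi,1)
E
```

```text
t 10.70 pos [0.5234 0.0445 0.0499] phi -0.9851 tilt [-0.      0.      0.0005] F [-0.53 -0.06 -3.78] w 0.0470 q [-0.08  0.66 -0.16  1.99  0.2   0.51 -1.37]
[[0.3,-0.2,-1.8,-0,-0,-0]]
d 61.76 lat -0.19 z-zs 0.33 mm; dphi 0.0003/3.1419; Faxial -0.48 Flat 0.25 Fz -3.78 M [-0.01  0.01  0.04]
```

>>> jog_arm(commands=[[0.3,0,-2,0,0,0],[0,0,-1,0,0,0]])

```text
clock: 10.9
position: [0.5252, 0.0456, 0.0494]
tool_rot: [0.095, 1.569, -2.461]
force: [-4.1, -2.3, -1.4]
grip_width: 0.0473
```

```bash
python3 - <<'E'
from pl import *
rel()
E
```

```text
d 59.65 lat -0.20 z-zs -0.17 mm; dphi 0.0006/3.1422; Faxial -4.66 Flat 0.36 Fz -1.42 M [-0.52  0.79  0.02]
```

>>> jog_arm(commands=[[0,0,-2,0,0,0],[0,0,-2,0,0,0],[0,0,-2,0,0,0]])

```text
clock: 11.2
position: [0.5282, 0.0477, 0.0489]
tool_rot: [-0.073, 1.564, -2.63]
force: [-4.7, -4.4, 0.4]
grip_width: 0.0467
```

```bash
python3 - <<'E'
from pl import *
rel();show()
E
```

```text
d 56.00 lat -0.20 z-zs -0.68 mm; dphi 0.0015/3.1431; Faxial -6.33 Flat -1.07 Fz 0.39 M [-0.66  1.03  0.04]
t 11.20 pos [0.5282 0.0477 0.0489] phi -0.9863 tilt [-0.     -0.0071 -0.0005] F [-4.68 -4.4   0.39] w 0.0467 q [-0.09  0.67 -0.16  1.97  0.2   0.52 -1.37]
```

>>> jog_arm(commands=[[-0.3,0,-2,0,0.005,0],[-0.3,0,-2,0,0.002,0],[0,0,-1.5,0,0,0]])

```text
clock: 11.5
position: [0.5301, 0.0489, 0.0487]
tool_rot: [-0.223, 1.564, -2.781]
force: [-6.8, -4.2, -0.5]
grip_width: 0.0472
```

```bash
python3 - <<'E'
from pl import *
rel();show()
E
```

```text
d 53.81 lat -0.18 z-zs -0.94 mm; dphi 0.0027/3.1443; Faxial -8.00 Flat 0.24 Fz -0.51 M [-0.73  1.24 -0.  ]
t 11.50 pos [0.5301 0.0489 0.0487] phi -0.9875 tilt [-0.     -0.0069 -0.0016] F [-6.8  -4.22 -0.51] w 0.0472 q [-0.09  0.67 -0.16  1.96  0.2   0.53 -1.37]
```

>>> jog_arm(commands=[[-0.7,0,-2.5,0.003,0.01,0.001],[-0.5,0,-2.5,0,0.006,0]])

```text
clock: 11.7
position: [0.5312, 0.0498, 0.0487]
tool_rot: [-2.378, 1.568, 1.343]
force: [-9.5, -6.8, -3.0]
grip_width: 0.047
```

```bash
python3 - <<'E'
from pl import *
rel();show()
E
```

```text
d 52.39 lat -0.05 z-zs -0.93 mm; dphi 0.0067/3.1483; Faxial -11.69 Flat -0.36 Fz -3.02 M [-1.46  2.03  0.02]
t 11.70 pos [0.5312 0.0498 0.0487] phi -0.9915 tilt [ 0.      0.0019 -0.0018] F [-9.54 -6.76 -3.02] w 0.0470 q [-0.09  0.67 -0.16  1.97  0.2   0.52 -1.38]
```

>>> jog_arm(commands=[[0,0,-1.5,-0.006,0,0.002]])

```text
clock: 11.8
position: [0.5309, 0.0495, 0.0482]
tool_rot: [-0.176, 1.569, -2.733]
force: [-5.3, -5.0, 0.6]
grip_width: 0.0473
```

```bash
python3 - <<'E'
from pl import *
rel()
E
```

```text
d 52.75 lat -0.17 z-zs -1.36 mm; dphi 0.0015/3.1431; Faxial -7.13 Flat -1.23 Fz 0.63 M [-0.99  1.23 -0.  ]
```

>>> jog_arm(commands=[[-1.2,0,-3,0,0,0],[-0.5,0,-2.5,0,0,0]])

```text
clock: 12.0
position: [0.5313, 0.0498, 0.0484]
tool_rot: [-0.157, 1.559, -2.716]
force: [-10.4, -5.9, 0.3]
grip_width: 0.0473
```

```bash
python3 - <<'E'
from pl import *
rel();show()
E
```

```text
d 52.31 lat -0.12 z-zs -1.15 mm; dphi 0.0030/3.1446; Faxial -11.91 Flat 0.85 Fz 0.31 M [-1.33  2.05  0.08]
t 12.00 pos [0.5313 0.0498 0.0484] phi -0.9878 tilt [-0.     -0.0117 -0.0019] F [-10.39  -5.88   0.31] w 0.0473 q [-0.09  0.68 -0.16  1.96  0.2   0.53 -1.38]
```

>>> jog_arm(commands=[[-0.6,0,-2.5,0,0.01,0.002],[-0.4,0,-2.5,0,0.004,0]])

```text
clock: 12.2
position: [0.5315, 0.0499, 0.0482]
tool_rot: [-0.169, 1.564, -2.729]
force: [-11.0, -6.2, 2.6]
grip_width: 0.047
```

```bash
python3 - <<'E'
from pl import *
rel();show()
E
```

```text
d 52.06 lat -0.09 z-zs -1.41 mm; dphi 0.0043/3.1459; Faxial -12.61 Flat 0.96 Fz 2.64 M [-1.35  2.24 -0.  ]
t 12.20 pos [0.5315 0.0499 0.0482] phi -0.9891 tilt [-0.     -0.0072 -0.0012] F [-11.04  -6.17   2.64] w 0.0470 q [-0.09  0.68 -0.16  1.96  0.2   0.53 -1.38]
```

>>> jog_arm(commands=[[-1,0,-2.5,0,0.006,0],[-1,0,-2.5,0,0.005,0],[-0.8,0,-2.5,0,0.005,0],[-0.8,0,-2.5,0,0.005,0],[-0.8,0,-2.5,0,0.005,0]])

```text
clock: 12.7
position: [0.531, 0.0498, 0.0484]
tool_rot: [-0.697, 1.562, 3.022]
force: [-9.7, -6.8, -4.6]
grip_width: 0.0472
```

```bash
python3 - <<'E'
from pl import *
rel();show()
f=grab_frame('scene');crop('scene',f,(280,180,360,250),9,'pics/s5.png')
rel()
E
```

```text
d 52.58 lat 0.05 z-zs -1.16 mm; dphi 0.0085/3.1501; Faxial -11.82 Flat -0.28 Fz -4.63 M [-1.38  1.87  0.  ]
t 12.70 pos [0.531  0.0498 0.0484] phi -0.9933 tilt [-0.     -0.0067 -0.0056] F [-9.69 -6.77 -4.63] w 0.0472 q [-0.08  0.68 -0.16  1.96  0.2   0.53 -1.37]
d 52.59 lat 0.04 z-zs -1.17 mm; dphi 0.0086/3.1501; Faxial -11.69 Flat 0.07 Fz -3.81 M [-1.32  1.97  0.02]
```

View pics/s5.png

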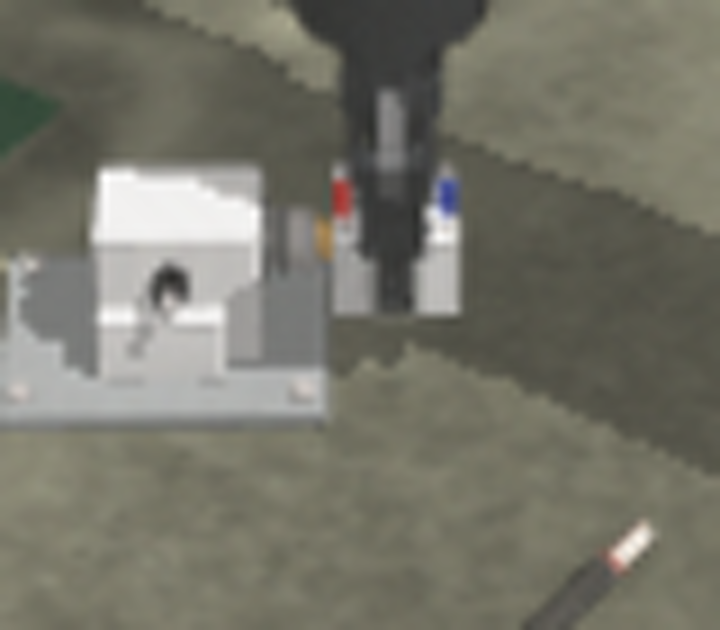

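>>> jog_arm(commands=[[-0.8,0,-3,-0.005,0.006,0.004],[-0.8,0,-3,-0.002,0.005,0.001],[-0.8,0,-3,0,0.005,0],[-0.8,0,-3,0,0.005,0]])

```text
clock: 13.15
position: [0.5317, 0.0501, 0.0483]
tool_rot: [-0.482, 1.562, -3.042]
force: [-13.1, -7.8, -0.5]
grip_width: 0.0474
```

```bash
python3 - <<'E'
from pl import *
rel();show()
E
```

```text
d 51.77 lat -0.08 z-zs -1.26 mm; dphi 0.0050/3.1466; Faxial -15.26 Flat 0.73 Fz -0.52 M [-1.57  2.42  0.05]
t 13.15 pos [0.5317 0.0501 0.0483] phi -0.9898 tilt [-0.     -0.0075 -0.0039] F [-13.12  -7.83  -0.52] w 0.0474 q [-0.09  0.68 -0.16  1.96  0.2   0.53 -1.37]
```

>>> jog_arm(commands=[[-0.5,0,3,0,0.005,0.003],[0,0,5,0,0,0],[0,0,15,0,0,0],[0,0,20,0,0,0],[0,0,14,0,0,0]])

```text
clock: 13.65
position: [0.4824, 0.0181, 0.0484]
tool_rot: [-0.313, 1.566, -2.873]
force: [0.5, 0.2, -3.5]
grip_width: 0.047
```

```bash
python3 - <<'E'
from pl import *
rel();go(.112,0,2.8,20)
E
```

```text
d 110.57 lat 0.50 z-zs -1.20 mm; dphi 0.0044/3.1460; Faxial 0.51 Flat -0.05 Fz -3.55 M [ 0.04 -0.06 -0.02]
t 13.65 pos [0.4824 0.0181 0.0484] phi -0.9892 tilt [-0.     -0.0042 -0.0014] F [ 0.45  0.25 -3.55] w 0.0470 q [-0.04  0.63 -0.16  2.09  0.21  0.44 -1.35]
[[-0.1,0,0.1,-0.14,0.004,0.002],[-0,0,0,-0.14,0,-0],[-0.1,0,0.1,-0.14,0,-0],[-0,0,0.1,-0.14,0,-0],[-0.1,0,0.1,-0.14,0,-0],[-0.1,-0,0.1,-0.14,0,-0],[-0,-0,0,-0.14,0,-0],[-0.1,-0.1,0.1,-0.14,0,-0],[-0,-0,0,-0.14,0,-0],[-0.1,-0.1,0.1,-0.14,0,-0],[-0.1,-0.1,0,-0.14,0,0],[-0,-0,0,-0.14,0,0],[-0.1,-0.1,0.1,-0.14,0,0],[-0,-0.1,-0,-0.14,0,0],[-0.1,-0.1,-0,-0.14,0,0],[-0.1,-0,-0.1,-0.14,0,0],[-0,-0.1,0,-0.14,0,0],[-0.1,-0.1,-0,-0.14,0,0],[-0,-0,-0.1,-0.14,0,0],[-0.1,-0.1,-0,-0.14,0,0]]
d 110.57 lat 0.50 z-zs -1.20 mm; dphi 0.0044/3.1460; Faxial 0.51 Flat -0.05 Fz -3.55 M [ 0.04 -0.06 -0.02]
```

>>> jog_arm(commands=[[-1,0,0,-0.14,0.004,0.002],[0,0,0,-0.14,0,0],[0,0,0,-0.14,0,0],[0,0,0,-0.14,0,0],[0,0,0,-0.14,0,0],[0,0,0,-0.14,0,0],[0,0,0,-0.14,0,0],[0,0,0,-0.14,0,0],[0,0,0,-0.14,0,0],[0,0,0,-0.14,0,0]])

```text
clock: 14.65
position: [0.4844, 0.0183, 0.0508]
tool_rot: [1.264, 1.564, 0.156]
force: [0.8, 0.2, -3.2]
grip_width: 0.0471
```

```bash
python3 - <<'E'
from pl import *
o,p,R,phi=st(); print(SA+np.pi/2-phi); go(.112,0,1.5,11)
E
```

```text
1.693379986995034
t 14.65 pos [0.4844 0.0183 0.0508] phi 0.4634 tilt [ 0.     -0.0021  0.0067] F [ 0.78  0.17 -3.21] w 0.0471 q [ 0.24  0.67 -0.53  2.08  0.64  0.55 -0.29]
[[0.1,-0.3,-0,-0.136,0.003,-0.007],[0.1,-0.3,-0,-0.137,-0.001,0],[0.1,-0.3,-0.1,-0.136,0,0],[0.2,-0.2,-0.1,-0.136,0,0.001],[0.1,-0.3,-0.2,-0.137,0,-0],[0.1,-0.2,-0.2,-0.136,0,-0],[0.1,-0.2,-0.2,-0.137,0.001,-0],[0.1,-0.2,-0.2,-0.136,-0,-0],[0.1,-0.1,-0.3,-0.136,-0,-0],[0.1,-0.1,-0.3,-0.137,-0,-0],[0.1,-0,-0.3,-0.136,-0,-0]]
d 108.80 lat -0.43 z-zs 1.25 mm; dphi -1.4482/1.6934; Faxial 0.74 Flat -0.30 Fz -3.21 M [-0.06 -0.01 -0.03]
```

Small drift only; continue the turn.

>>> jog_arm(commands=[[0,0,0,-0.14,0.003,-0.007],[0,0,0,-0.14,0,0],[0,0,0,-0.14,0,0],[0,0,0,-0.14,0,0],[0,0,0,-0.14,0,0],[0,0,0,-0.14,0,0],[0,0,0,-0.14,0,0],[0,0,0,-0.14,0,0],[0,0,0,-0.14,0,0],[0,0,0,-0.14,0,0],[0,0,0,-0.14,0,0],[0,0,0,-0.1,0,0]])

```text
clock: 15.85
position: [0.4886, 0.0183, 0.0521]
tool_rot: [-0.217, 1.564, 0.383]
force: [0.3, -0.5, -3.3]
grip_width: 0.0468
```

```bash
python3 - <<'E'
from pl import *
o,p,R,phi=st(); dp=(SA+np.pi/2-phi+np.pi)%(2*np.pi)-np.pi; print(dp); go(.075,0,dp,5)
E
```

```text
-0.014166819461553182
t 15.85 pos [0.4886 0.0183 0.0521] phi 2.1710 tilt [-0.     -0.007  -0.0015] F [ 0.32 -0.55 -3.29] w 0.0468 q [ 0.51  0.8  -0.92  2.06  0.95  0.78  1.15]
[[0.5,0.5,6.1,0.003,0.007,0.002],[0.5,0.5,6,0.003,-0,-0],[0.5,0.5,6.1,0.003,-0,-0],[0.5,0.5,6.1,0.002,-0,-0],[0.5,0.5,6,0.003,-0,-0]]
d 105.30 lat -2.77 z-zs 2.45 mm; dphi -3.1558/-0.0142; Faxial -0.03 Flat -0.63 Fz -3.29 M [-0.01  0.02  0.04]
```

>>> jog_arm(commands=[[0.8,0.5,6,0.003,0.007,0.002],[0.5,0.5,6,0.003,0,0],[0.5,0.5,6,0.003,0,0],[0.5,0.5,6,0.003,0,0],[0.5,0.5,6,0.003,0,0],[0,0,5,0,0,0],[0,0,0,0,0,0]])

```text
clock: 16.55
position: [0.5199, 0.0425, 0.0491]
tool_rot: [0.734, 1.57, 1.31]
force: [-0.7, -0.3, -4.6]
grip_width: 0.0474
```

```bash
python3 - <<'E'
from pl import *
o,p,R,phi=st(); dp=(SA+np.pi/2-phi+np.pi)%(2*np.pi)-np.pi; print(dp); go(.064,0,dp,2)
f=grab_frame('scene');crop('scene',f,(280,180,360,250),9,'pics/s6.png')
E
```

```text
0.010340088834519978
t 16.55 pos [0.5199 0.0425 0.0491] phi 2.1465 tilt [ 0.     -0.0009  0.0008] F [-0.71 -0.3  -4.56] w 0.0474 q [ 0.45  0.84 -0.91  1.97  0.93  0.82  1.14]
[[-0.3,-0,0.9,-0.005,0.001,-0.001],[-0.2,-0.1,0.9,-0.005,-0,0]]
d 65.81 lat 0.08 z-zs -0.50 mm; dphi -3.1313/0.0103; Faxial -0.76 Flat 0.14 Fz -4.56 M [-0.01 -0.05 -0.04]
```

View pics/s6.png

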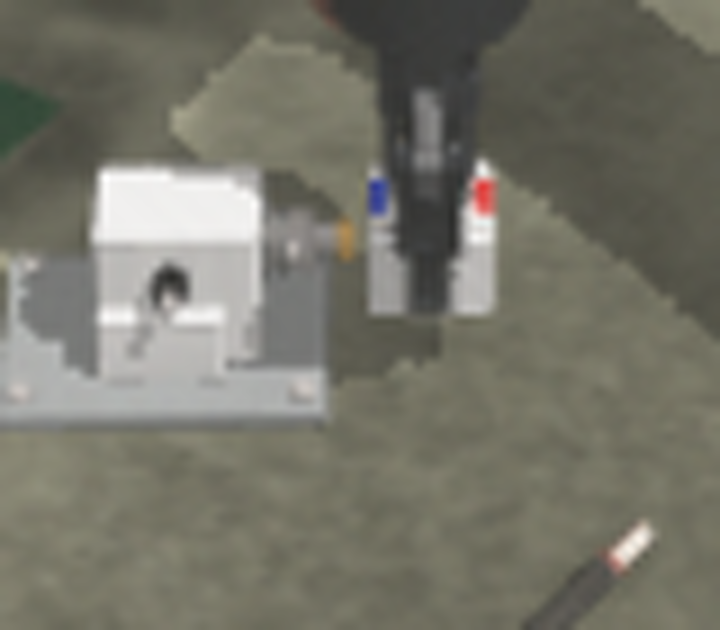

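>>> jog_arm(commands=[[-0.4,0,2,-0.008,0.001,-0.001],[-0.4,0,1,-0.003,0,0],[0,0,1,0,0,0]])

```text
clock: 16.9
position: [0.5227, 0.0441, 0.0499]
tool_rot: [-2.774, 1.569, -2.186]
force: [0.2, -0.2, -3.6]
grip_width: 0.0473
```

```bash
python3 - <<'E'
from pl import *
rel();show()
E
```

```text
d 62.62 lat -0.14 z-zs 0.26 mm; dphi -3.1430/-0.0014; Faxial 0.05 Flat -0.28 Fz -3.57 M [-0.05  0.04  0.01]
t 16.90 pos [0.5227 0.0441 0.0499] phi 2.1582 tilt [ 0.      0.0013 -0.0005] F [ 0.19 -0.2  -3.57] w 0.0473 q [ 0.44  0.84 -0.92  1.96  0.93  0.83  1.15]
```

>>> jog_arm(commands=[[-0.2,0,2,0,0,0],[-0.2,0,2,0,0,0],[-0.3,0,2,0,-0.003,0],[-0.3,0,2,0,-0.003,0]])

```text
clock: 17.3
position: [0.5279, 0.0474, 0.0502]
tool_rot: [-0.857, 1.57, -0.27]
force: [-4.7, -2.8, -5.0]
grip_width: 0.0473
```

```bash
python3 - <<'E'
from pl import *
rel();show()
E
```

```text
d 56.47 lat -0.26 z-zs 0.57 mm; dphi -3.1422/-0.0006; Faxial -5.46 Flat 0.21 Fz -5.01 M [-0.64  1.13  0.08]
t 17.30 pos [0.5279 0.0474 0.0502] phi 2.1574 tilt [-0.     -0.0004 -0.0004] F [-4.66 -2.85 -5.01] w 0.0473 q [ 0.44  0.85 -0.92  1.95  0.93  0.84  1.15]
```

>>> jog_arm(commands=[[-0.1,0,2.2,0,-0.003,0],[-0.1,0,2.2,0,-0.003,0],[-0.2,0,2.2,0,-0.003,0],[-0.2,0,2.2,0,-0.003,0]])

```text
clock: 17.7
position: [0.5321, 0.0501, 0.0497]
tool_rot: [-0.159, 1.566, 0.427]
force: [-11.3, -5.8, 3.5]
grip_width: 0.0467
```

```bash
python3 - <<'E'
from pl import *
rel();show()
E
```

```text
d 51.47 lat -0.29 z-zs 0.12 mm; dphi -3.1413/0.0003; Faxial -12.62 Flat 1.46 Fz 3.45 M [-1.2   2.35  0.04]
t 17.70 pos [0.5321 0.0501 0.0497] phi 2.1565 tilt [-0.     -0.0043 -0.0007] F [-11.32  -5.76   3.45] w 0.0467 q [ 0.43  0.85 -0.91  1.94  0.93  0.84  1.15]
```

>>> jog_arm(commands=[[-0.5,0,2.8,0,0.003,0],[-0.5,0,2.8,0,0,0],[-0.4,0,2.8,0,0,0],[-0.4,0,2.8,0,0,0]])

```text
clock: 18.1
position: [0.5335, 0.0509, 0.0494]
tool_rot: [-3.051, 1.552, -2.467]
force: [-17.3, -8.9, 6.6]
grip_width: 0.0472
```

```bash
python3 - <<'E'
from pl import *
rel();show()
E
```

```text
d 49.83 lat -0.40 z-zs -0.15 mm; dphi -3.1395/0.0021; Faxial -19.32 Flat 2.13 Fz 6.59 M [-1.73  3.38  0.05]
t 18.10 pos [0.5335 0.0509 0.0494] phi 2.1547 tilt [ 0.      0.019  -0.0017] F [-17.28  -8.91   6.59] w 0.0472 q [ 0.42  0.86 -0.91  1.92  0.91  0.87  1.16]
```

>>> jog_arm(commands=[[-0.6,0,1.5,0,-0.012,0.001],[-0.6,0,1.8,0,-0.008,0]])

```text
clock: 18.3
position: [0.5323, 0.0501, 0.0493]
tool_rot: [-3.023, 1.562, -2.44]
force: [-12.7, -6.4, 1.1]
grip_width: 0.0472
```

```bash
python3 - <<'E'
from pl import *
rel();show()
E
```

```text
d 51.30 lat -0.40 z-zs -0.31 mm; dphi -3.1387/0.0029; Faxial -14.14 Flat 1.75 Fz 1.06 M [-1.26  2.53  0.03]
t 18.30 pos [0.5323 0.0501 0.0493] phi 2.1539 tilt [ 0.      0.0089 -0.0011] F [-12.75  -6.36   1.06] w 0.0472 q [ 0.42  0.86 -0.91  1.93  0.92  0.85  1.16]
```

>>> jog_arm(commands=[[-0.4,0,2.2,0,-0.008,0.001],[-0.4,0,2.2,0,-0.006,0],[-0.4,0,2.2,0,-0.006,0],[-0.4,0,2.2,0,-0.006,0]])

```text
clock: 18.7
position: [0.5326, 0.0504, 0.0488]
tool_rot: [-0.653, 1.57, -0.071]
force: [-14.2, -6.8, 4.6]
grip_width: 0.0472
```

```bash
python3 - <<'E'
from pl import *
rel();show()
f=grab_frame('scene');crop('scene',f,(280,180,360,250),9,'pics/s7.png')
E
```

```text
d 50.90 lat -0.32 z-zs -0.78 mm; dphi -3.1374/0.0042; Faxial -15.55 Flat 2.18 Fz 4.64 M [-1.36  2.72  0.07]
t 18.70 pos [0.5326 0.0504 0.0488] phi 2.1526 tilt [-0.     -0.0007 -0.0005] F [-14.16  -6.79   4.64] w 0.0472 q [ 0.43  0.85 -0.91  1.94  0.93  0.84  1.15]
```

View pics/s7.png

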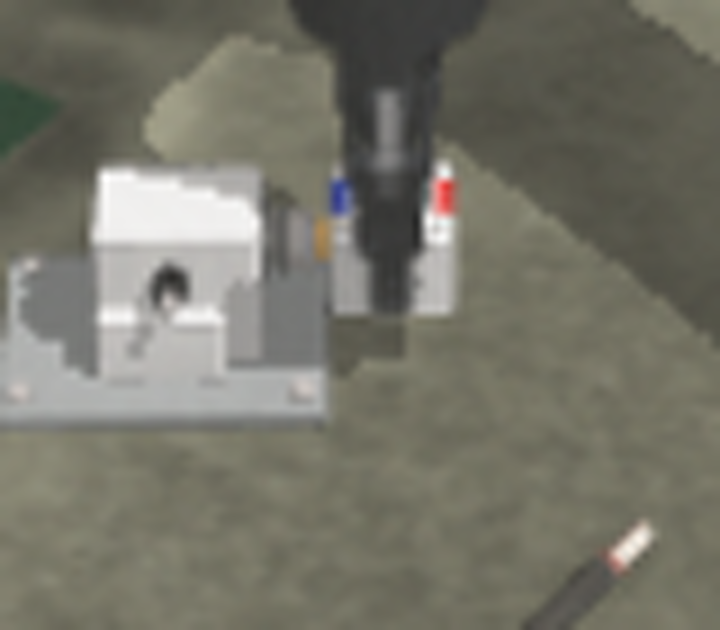

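>>> jog_arm(commands=[[0,0,-3,0,0,0],[0,0,-5,0,0,0],[0,0,-15,0,0,0],[0,0,-25,0,0,0],[0,0,-25,0,0,0],[0,0,0,0,0,0]])

```text
clock: 19.35
position: [0.469, 0.0089, 0.0487]
tool_rot: [-1.404, 1.57, -0.822]
force: [0.5, 0.1, -3.5]
grip_width: 0.0473
```

```bash
python3 - <<'E'
from pl import *
rel();plan([*sp(.125)[:2],.0176],0,4)
E
```

```text
d 126.77 lat 0.29 z-zs -0.90 mm; dphi -3.1375/0.0041; Faxial 0.44 Flat -0.15 Fz -3.54 M [ 0.02 -0.02  0.04]
t 19.35 pos [0.469  0.0089 0.0487] phi 2.1527 tilt [-0.     -0.0001 -0.0005] F [ 0.45  0.12 -3.54] w 0.0473 q [ 0.52  0.79 -0.91  2.1   0.97  0.75  1.12]
[[7.8,-0.1,0.4,0,0,0.001],[7.7,-0,0.5,0,0,-0],[7.8,-0.1,0.4,0,0,-0],[7.8,-0.1,0.5,0,0,-0]]
```

>>> jog_arm(commands=[[8,0,0,0,0,0],[8,0,0,0,0,0],[8,0,0,0,0,0],[4,0,0,0,0,0],[0,0,0,0,0,0]])

```text
clock: 19.85
position: [0.4712, 0.0105, 0.018]
tool_rot: [-0.053, 1.568, 0.529]
force: [-0.1, 0.6, -3.6]
grip_width: 0.0471
```

```bash
python3 - <<'E'
from pl import *
show()
E
```

```text
t 19.85 pos [0.4712 0.0105 0.018 ] phi 2.1532 tilt [-0.     -0.0028 -0.0002] F [-0.1   0.63 -3.57] w 0.0471 q [ 0.48  0.84 -0.86  2.11  1.04  0.71  1.06]
```

>>> jog_arm(commands=[[1.5,0,0,0,0.003,0],[1.5,0,0,0,0,0],[0.5,0,0,0,0,0]])

```text
clock: 20.15
position: [0.4715, 0.0111, 0.0145]
tool_rot: [-2.547, 1.57, -1.964]
force: [-7.0, -2.9, 20.6]
grip_width: 0.0471
```

```bash
python3 - <<'E'
from pl import *
show()
E
```

```text
t 20.15 pos [0.4715 0.0111 0.0145] phi 2.1538 tilt [ 0.      0.0004 -0.0002] F [-6.99 -2.94 20.65] w 0.0471 q [ 0.48  0.84 -0.85  2.1   1.05  0.71  1.06]
```

>>> jog_arm(commands=[[-0.5,0,0,0,0,0]])

```text
clock: 20.25
position: [0.4715, 0.0111, 0.0152]
tool_rot: [-2.147, 1.57, -1.564]
force: [0.3, 0.2, -3.4]
grip_width: 0.0473
```

>>> jog_arm(commands=[[0,0,0,0,0,0],[0,0,0,0,0,0],[0,0,0,0,0,0],[0,0,0,0,0,0],[0,0,0,0,0,0]], gripper=0)

```text
clock: 20.75
position: [0.4723, 0.0112, 0.0158]
tool_rot: [-0.784, 1.569, -0.201]
force: [0.8, -0.3, 0.4]
grip_width: 0.0849
```

```bash
python3 - <<'E'
from pl import *
show()
E
```

```text
t 20.75 pos [0.4723 0.0112 0.0158] phi 2.1537 tilt [-0.     -0.0013 -0.0013] F [ 0.75 -0.33  0.37] w 0.0849 q [ 0.48  0.84 -0.86  2.1   1.05  0.71  1.06]
```

>>> jog_arm(commands=[[-20,0,0,0,0,0],[-25,0,0,0,0,0],[-20,0,0,0,0,0],[-3,0,0,0.14,0,0],[0,0,0,0.14,0,0],[0,0,0,0.14,0,0],[0,0,0,0.14,0,0],[0,0,0,0.14,0,0],[0,0,0,0.14,0,0],[0,0,0,0.14,0,0],[0,0,0,0.14,0,0],[0,0,0,0.14,0,0],[0,0,0,0.14,0,0],[0,0,0,0.14,0,0]])

```text
clock: 22.15
position: [0.4719, 0.0114, 0.0868]
tool_rot: [1.511, 1.568, 0.495]
force: [0.0, 0.2, -0.4]
grip_width: 0.0853
```

```bash
python3 - <<'E'
from pl import *
o,p,R,phi=st(); print(2.1537-np.pi/2-phi); plan([.4715,.0111,.06],2.1537-np.pi/2-phi,2)
f=grab_frame('scene');crop('scene',f,(270,170,370,250),7,'pics/s8.png');cv2.imwrite('pics/scene_c.png',f[:,:,::-1])
E
```

```text
0.028354891969333496
t 22.15 pos [0.4719 0.0114 0.0868] phi 0.5545 tilt [ 0.     -0.0001  0.0024] F [ 0.    0.18 -0.37] w 0.0853 q [ 0.31  0.6  -0.61  2.09  0.59  0.62 -0.15]
[[13.4,-0.3,0,-0.014,0,-0.002],[13.4,-0.2,0,-0.014,0,-0]]
```

View pics/s8.png

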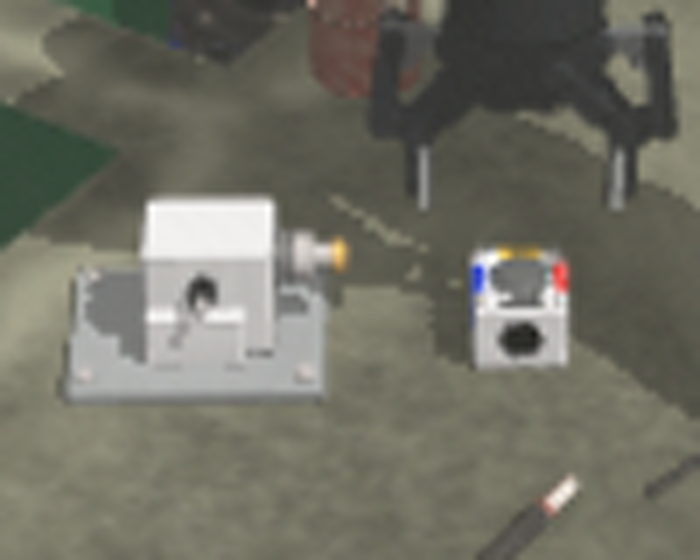

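>>> jog_arm(commands=[[20,0,0,-0.015,0,-0.002],[20,0,0,-0.013,0,0],[18,0,0,0,0,0],[10,0,0,0,0,0],[0,0,0,0,0,0]])

```text
clock: 22.7
position: [0.4728, 0.012, 0.0174]
tool_rot: [0.962, 1.568, -0.022]
force: [-0.0, 1.0, 0.7]
grip_width: 0.0852
```

```bash
python3 - <<'E'
from pl import *
o,p,R,phi=st(); print(2.1537-np.pi/2-phi); plan([.4715,.0111,.0146],2.1537-np.pi/2-phi,1)
E
```

```text
-0.004116678547826824
t 22.70 pos [0.4728 0.012  0.0174] phi 0.5870 tilt [ 0.     -0.0015  0.0022] F [-0.03  1.03  0.66] w 0.0852 q [ 0.22  0.72 -0.49  2.12  0.74  0.48 -0.25]
[[2.8,-1.6,-0,0.004,0.002,-0.002]]
```

>>> jog_arm(commands=[[2.5,-1.5,0,0.004,0.002,-0.002],[0.3,0,0,0,0,0]])

```text
clock: 22.9
position: [0.4718, 0.0112, 0.0152]
tool_rot: [2.232, 1.57, 1.246]
force: [0.2, 0.4, -0.1]
grip_width: 0.0853
```

>>> jog_arm(commands=[[0,0,0,0,0,0],[0,0,0,0,0,0],[0,0,0,0,0,0],[0,0,0,0,0,0],[0,0,0,0,0,0],[0,0,0,0,0,0]], gripper=255)

```text
clock: 23.5
position: [0.4725, 0.0108, 0.0169]
tool_rot: [1.128, 1.568, 0.141]
force: [-0.0, 0.1, -4.3]
grip_width: 0.0473
```

```bash
python3 - <<'E'
from pl import *
show()
E
```

```text
t 23.50 pos [0.4725 0.0108 0.0169] phi 0.5841 tilt [ 0.     -0.0011  0.0022] F [-0.01  0.1  -4.3 ] w 0.0473 q [ 0.22  0.72 -0.49  2.12  0.74  0.48 -0.25]
```

>>> jog_arm(commands=[[0.7,0,0,0,0,0]])

```text
clock: 23.6
position: [0.4725, 0.0107, 0.0166]
tool_rot: [0.971, 1.568, -0.015]
force: [-8.3, -0.5, 36.5]
grip_width: 0.047
```

>>> jog_arm(commands=[[0.7,0,0,0,0,0]])

```text
clock: 23.7
position: [0.4725, 0.0107, 0.0166]
tool_rot: [0.755, 1.568, -0.231]
force: [-8.7, -2.0, 35.7]
grip_width: 0.0473
```

>>> jog_arm(commands=[[0.7,0,0,0,0,0]])

```text
clock: 23.8
position: [0.4726, 0.0107, 0.0166]
tool_rot: [0.604, 1.567, -0.383]
force: [-7.9, -0.8, 26.1]
grip_width: 0.047
```

```bash
sed -i 's/ZS=.0496/ZS=.0517/' pl.py
```

>>> jog_arm(commands=[[-10,0,0,0,0,0],[-20,0,0,0,0,0],[-4,0,0,-0.14,0,0],[0,0,0,-0.14,0,0],[0,0,0,-0.14,0,0],[0,0,0,-0.14,0,0],[0,0,0,-0.14,0,0],[0,0,0,-0.14,0,0],[0,0,0,-0.14,0,0],[0,0,0,-0.14,0,0],[0,0,0,-0.14,0,0],[0,0,0,-0.14,0,0],[0,0,0,-0.12,0,0]])

```text
clock: 25.1
position: [0.4726, 0.0095, 0.0559]
tool_rot: [-1.291, 1.564, -0.698]
force: [-0.6, -0.8, -3.6]
grip_width: 0.0471
```

```bash
python3 - <<'E'
from pl import *
o,p,R,phi=st(); dp=(SA+np.pi/2-phi+np.pi)%(2*np.pi)-np.pi; print(dp); go(.070,0,dp,6)
E
```

```text
-0.006811000353739161
t 25.10 pos [0.4726 0.0095 0.0559] phi 2.1636 tilt [-0.     -0.0018 -0.0061] F [-0.62 -0.81 -3.55] w 0.0471 q [ 0.52  0.77 -0.92  2.1   0.95  0.76  1.15]
[[0.7,0.1,8.9,0.001,0.002,0.006],[0.7,0.2,8.9,0.001,-0,0],[0.7,0.1,8.9,0.001,-0,0],[0.7,0.2,9,0.002,-0,0],[0.7,0.2,8.9,0.001,-0,0],[0.7,0.2,8.9,0.001,-0,0]]
d 123.49 lat -1.18 z-zs 4.23 mm; dphi -3.1484/-0.0068; Faxial -0.97 Flat -0.33 Fz -3.55 M [-0.01  0.05  0.  ]
```

>>> jog_arm(commands=[[1,0.1,9,0.001,0.002,0.006],[1,0.2,9,0.001,0,0],[0.7,0.2,9,0.001,0,0],[0.7,0.2,9,0.001,0,0],[0.7,0.2,9,0.001,0,0],[0.5,0.2,8,0.001,0,0],[0,0,0,0,0,0]])

```text
clock: 25.8
position: [0.5207, 0.0431, 0.0513]
tool_rot: [1.304, 1.57, 1.882]
force: [-0.7, 0.4, -3.1]
grip_width: 0.0471
```

```bash
python3 - <<'E'
from pl import *
o,p,R,phi=st(); dp=(SA+np.pi/2-phi+np.pi)%(2*np.pi)-np.pi; print(dp); go(.063,0,dp,2)
f=grab_frame('scene');crop('scene',f,(280,180,360,250),9,'pics/s9.png')
E
```

```text
0.008509932326124847
t 25.80 pos [0.5207 0.0431 0.0513] phi 2.1483 tilt [ 0.     -0.0002  0.0007] F [-0.69  0.44 -3.06] w 0.0471 q [ 0.44  0.84 -0.91  1.97  0.92  0.82  1.15]
[[-0.2,-0.1,0.9,-0.004,0,-0.001],[-0.2,-0.1,0.9,-0.005,0,0]]
d 64.80 lat 0.20 z-zs -0.36 mm; dphi -3.1331/0.0085; Faxial -0.34 Flat 0.75 Fz -3.06 M [-0.05 -0.01 -0.01]
```

View pics/s9.png

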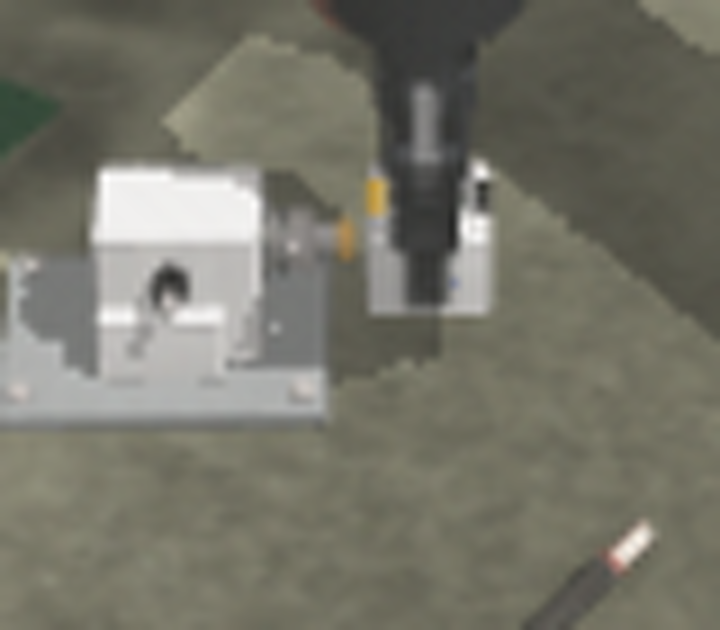

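Yellow faces the head, gap ≈ 5 mm. Align, then press as with blue.

>>> jog_arm(commands=[[-0.4,-0.2,2,-0.007,0,-0.001],[-0.4,0,1,-0.002,0,0],[0,0,0,0,0,0]])

```text
clock: 26.15
position: [0.5224, 0.0437, 0.0521]
tool_rot: [-2.664, 1.569, -2.077]
force: [1.4, 0.6, -3.6]
grip_width: 0.0469
```

```bash
python3 - <<'E'
from pl import *
rel();show()
E
```

```text
d 63.08 lat -0.22 z-zs 0.39 mm; dphi -3.1426/-0.0010; Faxial 1.47 Flat -0.30 Fz -3.63 M [ 0.01 -0.03  0.01]
t 26.15 pos [0.5224 0.0437 0.0521] phi 2.1578 tilt [ 0.      0.0013 -0.0007] F [ 1.39  0.56 -3.63] w 0.0469 q [ 0.44  0.84 -0.91  1.96  0.92  0.83  1.16]
```

>>> jog_arm(commands=[[-0.2,0.1,2,0,-0.001,0],[-0.2,0,2,0,0,0],[-0.3,0,2,0,-0.003,0],[-0.3,0,2,0,-0.003,0]])

```text
clock: 26.55
position: [0.5276, 0.047, 0.0525]
tool_rot: [-0.322, 1.569, 0.264]
force: [-5.0, -1.6, -6.3]
grip_width: 0.0471
```

```bash
python3 - <<'E'
from pl import *
rel();show()
E
```

```text
d 56.91 lat -0.35 z-zs 0.82 mm; dphi -3.1417/-0.0001; Faxial -5.05 Flat 1.42 Fz -6.32 M [-0.59  1.19  0.01]
t 26.55 pos [0.5276 0.047  0.0525] phi 2.1569 tilt [-0.     -0.002  -0.0007] F [-4.99 -1.61 -6.32] w 0.0471 q [ 0.44  0.84 -0.91  1.95  0.92  0.83  1.16]
```

>>> jog_arm(commands=[[0.1,0,2.2,0,-0.001,0],[0.1,0,2.2,0,-0.002,0],[0,0,2.2,0,-0.003,0],[-0.2,0,2.2,0,-0.002,0]])

```text
clock: 26.95
position: [0.5322, 0.05, 0.0517]
tool_rot: [-0.359, 1.568, 0.227]
force: [-11.0, -5.9, 2.1]
grip_width: 0.0471
```

```bash
python3 - <<'E'
from pl import *
rel();show()
E
```

```text
d 51.43 lat -0.46 z-zs -0.03 mm; dphi -3.1409/0.0007; Faxial -12.45 Flat 1.22 Fz 2.11 M [-1.15  2.33  0.03]
t 26.95 pos [0.5322 0.05   0.0517] phi 2.1561 tilt [-0.     -0.0029 -0.0011] F [-11.04  -5.87   2.11] w 0.0471 q [ 0.43  0.85 -0.91  1.94  0.92  0.84  1.16]
```

Home. Hold ~0.7 s.

>>> jog_arm(commands=[[-0.4,0.1,2.4,0,-0.002,0.001],[-0.4,0.1,2.4,0,-0.004,0],[-0.4,0,2.2,0,-0.005,0]])

```text
clock: 27.25
position: [0.5331, 0.0506, 0.0516]
tool_rot: [-0.563, 1.569, 0.021]
force: [-14.4, -7.3, 4.6]
grip_width: 0.047
```

```bash
python3 - <<'E'
from pl import *
rel();show()
E
```

```text
d 50.35 lat -0.43 z-zs -0.14 mm; dphi -3.1397/0.0019; Faxial -16.04 Flat 1.93 Fz 4.58 M [-1.43  2.95  0.13]
t 27.25 pos [0.5331 0.0506 0.0516] phi 2.1549 tilt [-0.     -0.0015 -0.0009] F [-14.43  -7.26   4.58] w 0.0470 q [ 0.43  0.85 -0.91  1.94  0.92  0.84  1.16]
```

>>> jog_arm(commands=[[-0.4,0,2.1,0,-0.004,0],[-0.4,0,2.1,0,-0.005,0],[-0.4,0,2.1,0,-0.005,0],[-0.4,0,2.1,0,-0.005,0]])

```text
clock: 27.65
position: [0.5329, 0.0504, 0.0514]
tool_rot: [-0.551, 1.567, 0.031]
force: [-14.0, -6.8, 4.5]
grip_width: 0.0471
```

```bash
python3 - <<'E'
from pl import *
rel();show()
f=grab_frame('scene');crop('scene',f,(280,180,360,250),9,'pics/s10.png')
E
```

```text
d 50.58 lat -0.48 z-zs -0.31 mm; dphi -3.1381/0.0035; Faxial -15.44 Flat 2.05 Fz 4.46 M [-1.35  2.8   0.05]
t 27.65 pos [0.5329 0.0504 0.0514] phi 2.1533 tilt [-0.     -0.0032 -0.002 ] F [-14.    -6.83   4.46] w 0.0471 q [ 0.43  0.85 -0.91  1.94  0.92  0.84  1.15]
```

>>> jog_arm(commands=[[0,0,-3,0,0.003,0.002],[0,0,-5,0,0,0],[0,0,-15,0,0,0],[0,0,-20,0,0,0],[0,0,-15,0,0,0],[0,0,0,0.14,0,0],[0,0,0,0.14,0,0],[0,0,0,0.14,0,0],[0,0,0,0.14,0,0],[0,0,0,0.14,0,0],[0,0,0,0.14,0,0],[0,0,0,0.14,0,0],[0,0,0,0.14,0,0],[0,0,0,0.14,0,0],[0,0,0,0.14,0,0]])

```text
clock: 29.2
position: [0.4858, 0.0189, 0.053]
tool_rot: [1.401, 1.561, 0.531]
force: [-0.5, -1.2, -3.3]
grip_width: 0.0472
```

```bash
python3 - <<'E'
from pl import *
rel();show();o,p,R,phi=st(); print((SA-np.pi/2-phi)/.14)
E
```

```text
d 107.27 lat -0.68 z-zs 1.33 mm; dphi -1.6847/1.4569; Faxial -1.08 Flat -0.70 Fz -3.26 M [-0.01  0.06  0.03]
t 29.20 pos [0.4858 0.0189 0.053 ] phi 0.6999 tilt [ 0.     -0.0017  0.0097] F [-0.52 -1.18 -3.26] w 0.0472 q [ 0.29  0.68 -0.6   2.08  0.69  0.58 -0.1 ]
-12.033875070612746
```

>>> jog_arm(commands=[[0,0,0,0.14,0.002,-0.01],[0,0,0,0.14,0,0],[0,0,0,0.14,0,0],[0,0,0,0.14,0,0],[0,0,0,0.14,0,0],[0,0,0,0.14,0,0],[0,0,0,0.14,0,0],[0,0,0,0.14,0,0],[0,0,0,0.14,0,0],[0,0,0,0.14,0,0],[0,0,0,0.14,0,0],[0,0,0,0.1,0,0]])

```text
clock: 30.4
position: [0.4911, 0.0237, 0.0552]
tool_rot: [3.123, 1.557, 0.546]
force: [-0.4, -0.5, -4.6]
grip_width: 0.047
```

```bash
python3 - <<'E'
from pl import *
o,p,R,phi=st(); dp=(SA-np.pi/2-phi+np.pi)%(2*np.pi)-np.pi; print(dp); go(.070,0,dp,6)
E
```

```text
0.02135616562358944
t 30.40 pos [0.4911 0.0237 0.0552] phi -1.0062 tilt [-0.      0.0138  0.0003] F [-0.4  -0.55 -4.63] w 0.0470 q [-0.04  0.62 -0.17  2.08  0.22  0.45 -1.38]
[[0.7,-0,-5,-0.004,-0.014,-0],[0.5,-0.1,-5.1,-0.003,0,-0],[0.6,0,-5,-0.004,0,-0],[0.6,0,-5,-0.003,0,-0],[0.6,0.1,-5.1,-0.004,0,-0],[0.6,0,-5,-0.003,0,-0]]
d 100.20 lat 0.38 z-zs 3.53 mm; dphi 0.0214/3.1629; Faxial -0.63 Flat -0.24 Fz -4.63 M [-0.03  0.01  0.04]
```

>>> jog_arm(commands=[[1,0,-5,-0.004,-0.014,0],[1,0,-5,-0.004,0,0],[0.8,0,-5,-0.004,0,0],[0.6,0,-5,-0.003,0,0],[0.6,0,-5,-0.003,0,0],[0.6,0,-5,-0.003,0,0],[0,0,-2,0,0,0],[0,0,0,0,0,0]])

```text
clock: 31.2
position: [0.5215, 0.0443, 0.0503]
tool_rot: [2.948, 1.57, 0.404]
force: [-0.3, -0.1, -3.6]
grip_width: 0.0472
```

```bash
python3 - <<'E'
from pl import *
o,p,R,phi=st(); dp=(SA-np.pi/2-phi+np.pi)%(2*np.pi)-np.pi; print(dp); go(.063,0,dp,2)
f=grab_frame('scene');crop('scene',f,(280,180,360,250),9,'pics/s11.png')
E
```

```text
-0.011391004154018614
t 31.20 pos [0.5215 0.0443 0.0503] phi -0.9734 tilt [-0.      0.0009  0.0002] F [-0.26 -0.07 -3.58] w 0.0472 q [-0.07  0.66 -0.18  1.99  0.22  0.51 -1.38]
[[-0.7,0.3,-0.2,0.006,-0.001,-0],[-0.7,0.4,-0.3,0.005,0,-0]]
d 63.50 lat 0.69 z-zs -1.40 mm; dphi -0.0114/3.1302; Faxial -0.25 Flat 0.08 Fz -3.58 M [0.05 0.01 0.01]
```

View pics/s11.png

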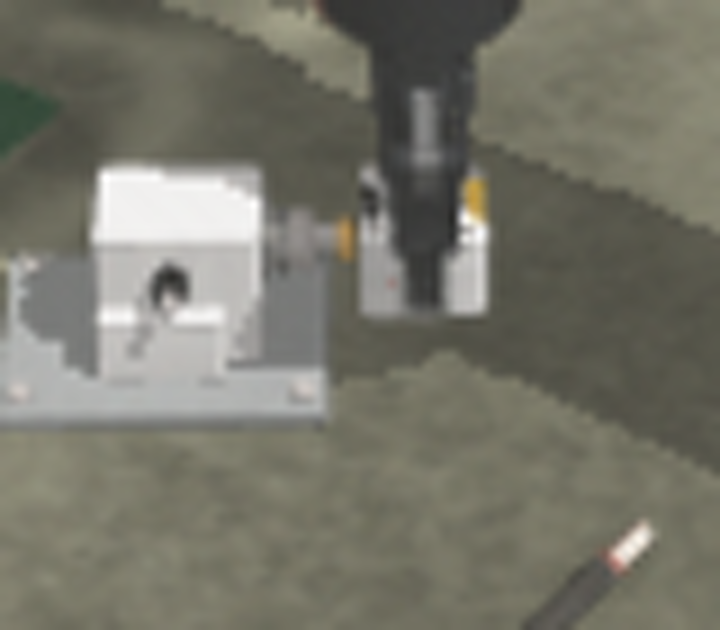

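Black faces the head. Trim height, lateral and yaw before touching.

>>> jog_arm(commands=[[-1.2,0.5,0.5,0.008,-0.001,0],[-0.8,0.2,0,0.003,0,0],[0,0,0,0,0,0]])

```text
clock: 31.55
position: [0.521, 0.0428, 0.0526]
tool_rot: [0.345, 1.57, -2.211]
force: [-0.2, -0.1, -3.8]
grip_width: 0.047
```

```bash
python3 - <<'E'
from pl import *
rel();show()
E
```

```text
d 64.77 lat -0.24 z-zs 0.85 mm; dphi 0.0011/3.1427; Faxial -0.19 Flat -0.00 Fz -3.84 M [ 0.02 -0.03  0.02]
t 31.55 pos [0.521  0.0428 0.0526] phi -0.9859 tilt [ 0.     -0.0007  0.0003] F [-0.16 -0.1  -3.84] w 0.0470 q [-0.07  0.66 -0.17  1.99  0.22  0.51 -1.38]
```

>>> jog_arm(commands=[[0,0,-2,0,0.001,0],[0,0,-2,0,0,0],[-0.2,0,-2,0,0,0],[-0.2,0,-2,0,0.003,0],[-0.3,0,-2,0,0.003,0]])

```text
clock: 32.05
position: [0.5277, 0.0471, 0.0527]
tool_rot: [-2.917, 1.569, 0.808]
force: [-4.9, -4.8, -3.2]
grip_width: 0.0471
```

```bash
python3 - <<'E'
from pl import *
rel();show()
E
```

```text
d 56.77 lat -0.33 z-zs 1.02 mm; dphi 0.0021/3.1436; Faxial -6.74 Flat -1.27 Fz -3.22 M [-0.85  1.05  0.01]
t 32.05 pos [0.5277 0.0471 0.0527] phi -0.9868 tilt [ 0.      0.0015 -0.0003] F [-4.92 -4.78 -3.22] w 0.0471 q [-0.07  0.66 -0.18  1.98  0.22  0.52 -1.38]
```

>>> jog_arm(commands=[[0.2,0,-2.2,-0.001,0.001,0],[0.1,0,-2.2,0,0.002,0],[0,0,-2.4,0,0.003,0],[-0.2,0,-2.5,0,0.004,0]])

```text
clock: 32.45
position: [0.5316, 0.0497, 0.0515]
tool_rot: [-2.338, 1.568, 1.387]
force: [-12.0, -7.5, 3.8]
grip_width: 0.0473
```

```bash
python3 - <<'E'
from pl import *
rel();show()
E
```

```text
d 52.10 lat -0.33 z-zs -0.17 mm; dphi 0.0025/3.1440; Faxial -14.15 Flat 0.40 Fz 3.81 M [-1.49  2.39  0.07]
t 32.45 pos [0.5316 0.0497 0.0515] phi -0.9873 tilt [ 0.      0.0017 -0.0018] F [-12.01  -7.49   3.81] w 0.0473 q [-0.07  0.67 -0.18  1.96  0.21  0.53 -1.39]
```

>>> jog_arm(commands=[[-0.7,0,-2.7,-0.002,0.003,0.001],[-0.7,0,-2.7,0,0.004,0.001],[-0.7,0,-2.7,0,0.004,0]])

```text
clock: 32.75
position: [0.5319, 0.0499, 0.0518]
tool_rot: [-0.602, 1.567, 3.122]
force: [-12.6, -7.5, -0.9]
grip_width: 0.047
```

```bash
python3 - <<'E'
from pl import *
rel();show()
E
```

```text
d 51.78 lat -0.36 z-zs 0.06 mm; dphi 0.0028/3.1444; Faxial -14.67 Flat 0.77 Fz -0.92 M [-1.68  2.6   0.02]
t 32.75 pos [0.5319 0.0499 0.0518] phi -0.9876 tilt [-0.     -0.0028 -0.0019] F [-12.65  -7.47  -0.92] w 0.0470 q [-0.08  0.67 -0.18  1.96  0.21  0.53 -1.39]
```

>>> jog_arm(commands=[[-0.5,0,-2.7,-0.002,0.005,0.001],[-0.5,0,-2.7,0,0.005,0.001],[-0.5,0,-2.7,0,0.005,0],[-0.5,0,-2.7,0,0.005,0]])

```text
clock: 33.15
position: [0.5321, 0.05, 0.0516]
tool_rot: [-0.677, 1.566, 3.047]
force: [-13.4, -9.1, 5.6]
grip_width: 0.0474
```

```bash
python3 - <<'E'
from pl import *
rel();show()
f=grab_frame('scene');crop('scene',f,(280,180,360,250),9,'pics/s12.png')
E
```

```text
d 51.50 lat -0.34 z-zs -0.08 mm; dphi 0.0041/3.1456; Faxial -16.19 Flat -0.21 Fz 5.62 M [-1.6   2.78  0.05]
t 33.15 pos [0.5321 0.05   0.0516] phi -0.9888 tilt [-0.     -0.0035 -0.0028] F [-13.37  -9.13   5.62] w 0.0474 q [-0.08  0.67 -0.18  1.96  0.21  0.53 -1.39]
```

View pics/s12.png

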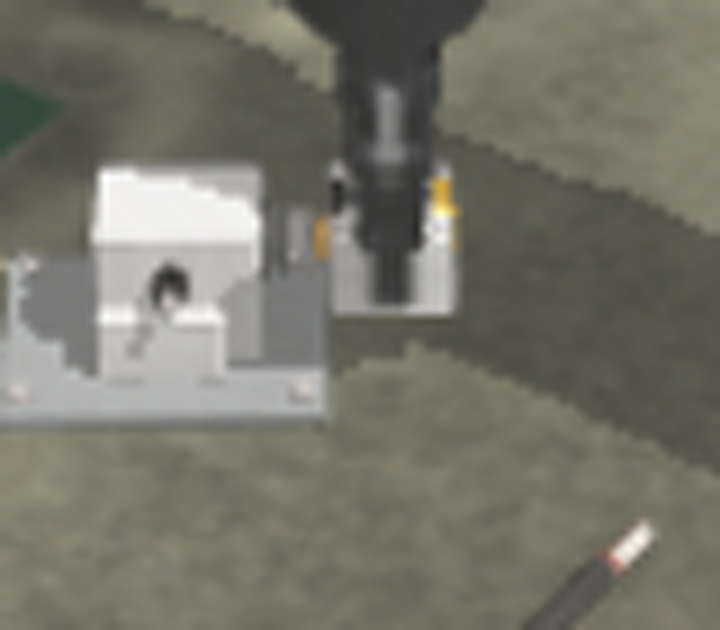

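>>> jog_arm(commands=[[0,0,3,0,0.003,0.002],[0,0,5,0,0,0],[0,0,15,0,0,0],[0,0,20,0,0,0],[-15,0,10,0,0,0],[-20,0,0,0,0,0]])

```text
clock: 33.8
position: [0.4845, 0.0197, 0.0853]
tool_rot: [-0.513, 1.565, -3.072]
force: [0.6, -0.5, -3.8]
grip_width: 0.0475
```

```bash
python3 - <<'E'
from pl import *
o,p,R,phi=st();plan([.4447,-.2603,.10],-1.134-phi,12)
E
```

```text
t 33.80 pos [0.4845 0.0197 0.0853] phi -0.9885 tilt [-0.     -0.0052 -0.0029] F [ 0.58 -0.48 -3.78] w 0.0475 q [-0.01  0.56 -0.2   2.07  0.2   0.53 -1.34]
[[-1.2,17.7,15.6,0.012,0.005,0.003],[-1.2,17.8,15.4,0.012,0,-0],[-1.2,18,15.2,0.012,0,-0],[-1.3,18.3,14.9,0.013,0,-0],[-1.2,18.4,14.8,0.012,0,-0],[-1.2,18.5,14.5,0.012,0,-0],[-1.2,18.8,14.2,0.012,0,-0],[-1.2,18.9,14.1,0.012,0,-0],[-1.3,19.1,13.8,0.012,0,-0],[-1.2,19.3,13.6,0.012,0,-0],[-1.2,19.4,13.4,0.012,0,-0],[-1.2,19.6,13.1,0.013,0,-0]]
```

>>> jog_arm(commands=[[-2,18,15,0.012,0.005,0.003],[-1,18,15,0.012,0,0],[-1,18,15,0.012,0,0],[-1,18,15,0.012,0,0],[-1,18,15,0.012,0,0],[-1,18,14,0.012,0,0],[-1,19,14,0.012,0,0],[-1,19,14,0.012,0,0],[-1,19,14,0.012,0,0],[-1,19,13,0.012,0,0],[-1,19,13,0.012,0,0],[0,10,6,0,0,0],[0,0,0,0,0,0]])

```text
clock: 35.1
position: [0.4545, -0.2548, 0.1013]
tool_rot: [2.756, 1.554, 0.064]
force: [-0.6, -0.0, -3.8]
grip_width: 0.0473
```

```bash
python3 - <<'E'
from pl import *
o,p,R,phi=st();plan([.4447,-.2603,.04],-1.134-phi,5)
f=grab_frame('scene');crop('scene',f,(330,120,440,220),6,'pics/s13.png')
f=grab_frame('top');crop('top',f,(380,200,480,300),6,'pics/t13.png')
E
```

```text
t 35.10 pos [ 0.4545 -0.2548  0.1013] phi -1.1215 tilt [-0.0001  0.0159  0.0064] F [-0.56 -0.01 -3.81] w 0.0473 q [ 0.55  0.56 -0.2   1.99  0.18  0.59 -0.89]
[[12.2,0,2.4,0.003,-0.016,-0.006],[12.3,0.2,2.3,0.002,0,-0],[12.3,0.1,2.2,0.003,0,-0],[12.2,0.2,2.3,0.002,0,-0],[12.3,0.1,2.2,0.003,0,-0]]
```

View pics/s13.png

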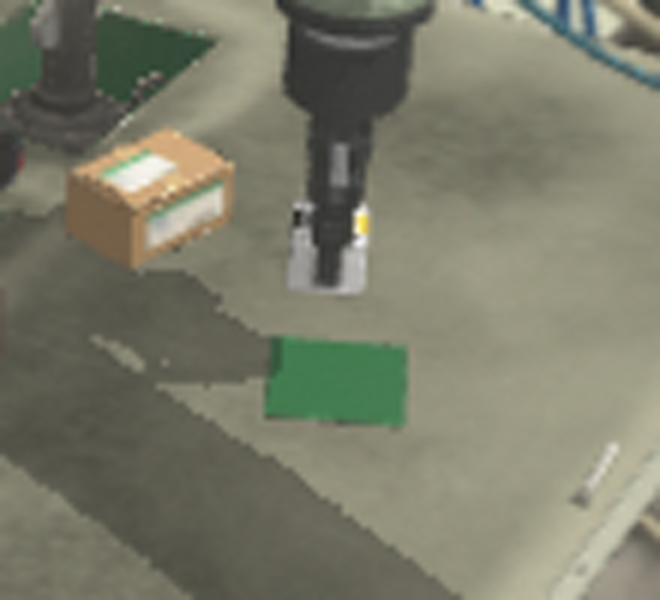

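View pics/t13.png

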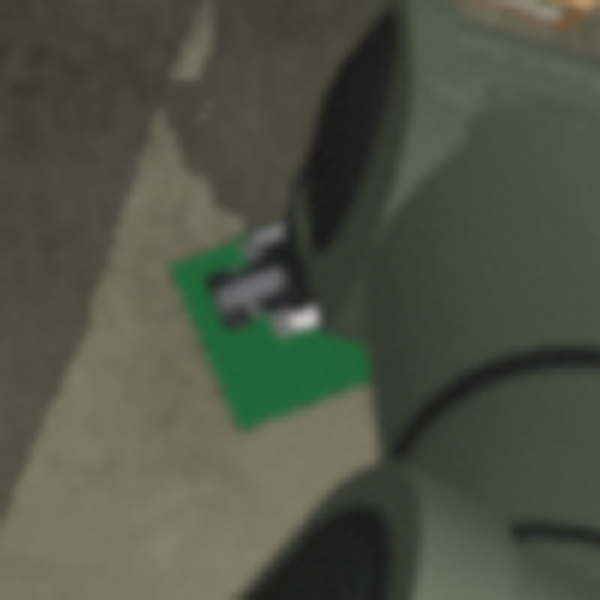

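>>> jog_arm(commands=[[13,0,2.4,0.003,-0.016,-0.006],[13,0.2,2.3,0.003,0,0],[13,0.2,2.3,0.003,0,0],[12,0.2,2.3,0.002,0,0],[8,0.1,2.2,0.002,0,0],[0,0,0,0,0,0]])

```text
clock: 35.8
position: [0.4457, -0.253, 0.0366]
tool_rot: [-0.935, 1.566, 2.652]
force: [-0.0, -0.2, -3.8]
grip_width: 0.0472
```

```bash
python3 - <<'E'
from pl import *
o,p,R,phi=st();plan([.4447,-.2603,.024],-1.134-phi,3)
f=grab_frame('scene');crop('scene',f,(350,150,420,210),9,'pics/s14.png')
E
```

```text
t 35.80 pos [ 0.4457 -0.253   0.0366] phi -1.1251 tilt [-0.     -0.0028 -0.0039] F [-0.02 -0.17 -3.79] w 0.0472 q [ 0.52  0.68 -0.16  2.02  0.22  0.47 -0.93]
[[4.2,2.1,1.3,0.003,0.003,0.004],[4.2,2,1.4,0.003,-0,-0],[4.2,2,1.4,0.003,-0,-0]]
```

View pics/s14.png

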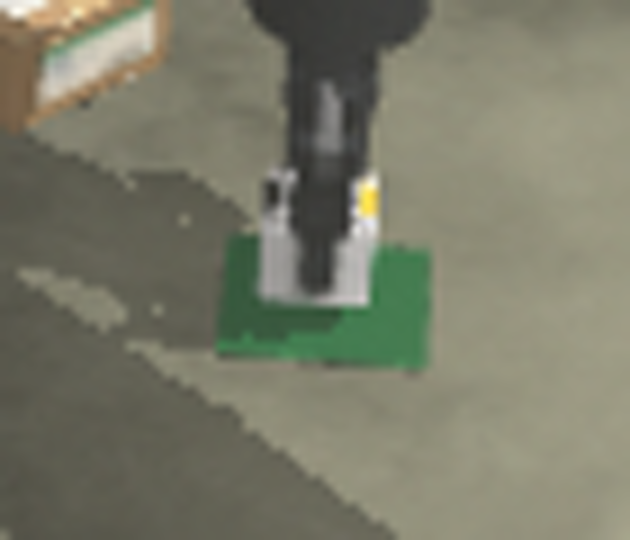

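>>> jog_arm(commands=[[4,2.2,1.4,0.003,0.003,0.004],[4,2,1.4,0.003,0,0],[4,2,1.4,0.003,0,0],[1,0,0,0,0,0],[0,0,0,0,0,0]])

```text
clock: 36.35
position: [0.4458, -0.2616, 0.0243]
tool_rot: [2.272, 1.567, -0.434]
force: [0.8, -0.5, -3.7]
grip_width: 0.0475
```

```bash
python3 - <<'E'
from pl import *
o,p,R,phi=st();plan([.4447,-.2603,.0205],-1.134-phi,2)
E
```

```text
t 36.35 pos [ 0.4458 -0.2616  0.0243] phi -1.1351 tilt [-0.      0.0023  0.0028] F [ 0.76 -0.54 -3.68] w 0.0475 q [ 0.53  0.7  -0.15  2.02  0.23  0.44 -0.93]
[[1.9,-0.8,0.2,-0.001,-0.002,-0.003],[1.9,-0.9,0.3,-0,-0,0]]
```

>>> jog_arm(commands=[[1.5,-0.8,0.2,0,-0.002,-0.003],[1,-0.8,0.2,0,0,0]])

```text
clock: 36.55
position: [0.445, -0.2604, 0.0219]
tool_rot: [-3.123, 1.57, 0.455]
force: [-0.7, -0.1, -3.5]
grip_width: 0.0472
```

>>> jog_arm(commands=[[0.5,0,0,0,0,0]])

```text
clock: 36.65
position: [0.4449, -0.2603, 0.0214]
tool_rot: [-2.839, 1.57, 0.739]
force: [-0.4, 0.2, -3.9]
grip_width: 0.0474
```

```bash
python3 - <<'E'
from pl import *
show()
E
```

```text
t 36.65 pos [ 0.4449 -0.2603  0.0214] phi -1.1351 tilt [ 0.      0.0005 -0.0002] F [-0.38  0.18 -3.94] w 0.0474 q [ 0.52  0.71 -0.15  2.02  0.23  0.43 -0.93]
```

>>> jog_arm(commands=[[0.8,0,0,0,0,0]])

```text
clock: 36.75
position: [0.4449, -0.2602, 0.0206]
tool_rot: [-2.949, 1.57, 0.628]
force: [0.5, -0.6, -3.7]
grip_width: 0.0471
```

>>> jog_arm(commands=[[0.8,0,0,0,0,0]])

```text
clock: 36.85
position: [0.445, -0.2602, 0.0198]
tool_rot: [-3.134, 1.57, 0.443]
force: [0.1, -0.5, -3.7]
grip_width: 0.0471
```

>>> jog_arm(commands=[[0.6,0,0,0,0,0]])

```text
clock: 36.95
position: [0.445, -0.2602, 0.0196]
tool_rot: [2.86, 1.57, 0.154]
force: [-7.0, 5.2, 26.8]
grip_width: 0.047
```

Contact at the expected height on the mat. Relax and release.

>>> jog_arm(commands=[[-0.2,0,0,0,0,0]])

```text
clock: 37.05
position: [0.4451, -0.2602, 0.02]
tool_rot: [2.647, 1.57, -0.059]
force: [0.5, 0.7, -4.4]
grip_width: 0.0468
```

>>> jog_arm(commands=[[0,0,0,0,0,0],[0,0,0,0,0,0],[0,0,0,0,0,0],[0,0,0,0,0,0],[0,0,0,0,0,0]], gripper=0)

```text
clock: 37.55
position: [0.4457, -0.2604, 0.0203]
tool_rot: [2.44, 1.569, -0.266]
force: [0.7, -0.5, 0.2]
grip_width: 0.0855
```

>>> jog_arm(commands=[[-10,0,0,0,0,0],[-20,0,0,0,0,0],[-30,0,0,0,0,0],[-40,0,0,0,0,0],[-40,0,0,0,0,0],[-30,30,10,0,0,0],[0,45,20,0,0,0],[0,45,20,0,0,0],[0,45,20,0,0,0],[0,45,20,0,0,0],[0,0,0,0,0,0],[0,0,0,0,0,0]])

```text
clock: 38.75
position: [0.452, -0.4942, 0.2072]
tool_rot: [2.12, 1.564, -0.581]
force: [0.2, 0.5, -0.9]
grip_width: 0.0853
```

```bash
python3 - <<'E'
from pl import *
from fit import *
show()
F={}
for n in('scene','top'):
    F[n]=grab_frame(n); crop(n,F[n],(350,150,420,210) if n=='scene' else (390,215,470,285),8,f'pics/{n}_f.png');cv2.imwrite(f'pics/{n}_full.png',F[n][:,:,::-1])
    print(n,edgefit(F,{n:rect(-.024,.024,-.024,.024,.043)},[.445,-.2602,.436],w=3))
E
```

```text
t 38.75 pos [ 0.452  -0.4942  0.2072] phi -1.1299 tilt [-0.      0.0035  0.0058] F [ 0.23  0.54 -0.88] w 0.0853 q [ 0.86  0.63 -0.18  1.5   0.13  1.01 -0.49]
scene (array([ 0.44050866, -0.26414427, -0.47236696]), np.float64(0.6148019945358374), 45)
top (array([ 0.44463655, -0.25838778,  0.41591038]), np.float64(0.44107015588206167), 55)
```

View pics/scene_full.png

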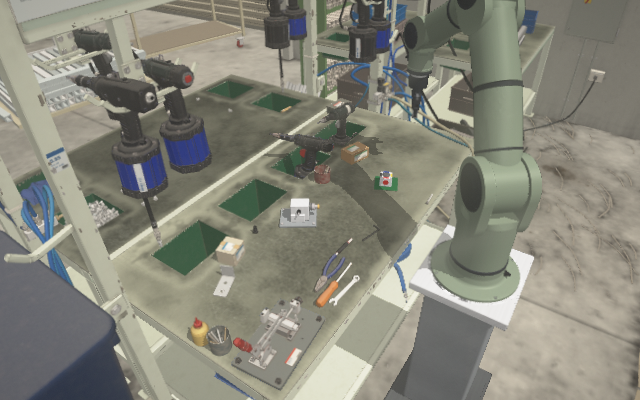

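View pics/top_f.png

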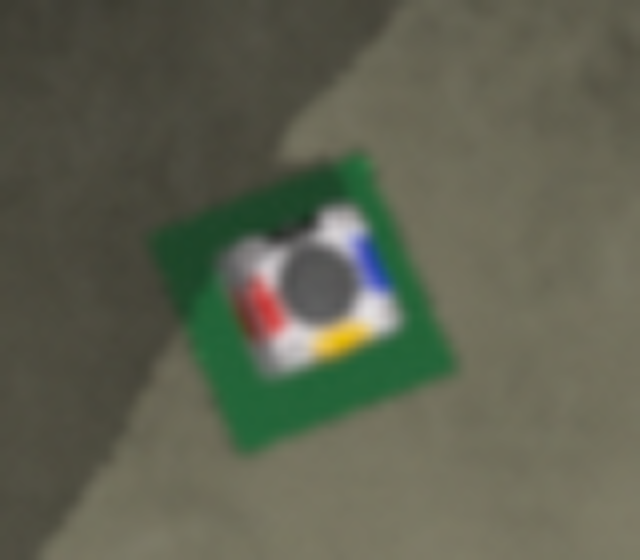

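View pics/scene_f.png

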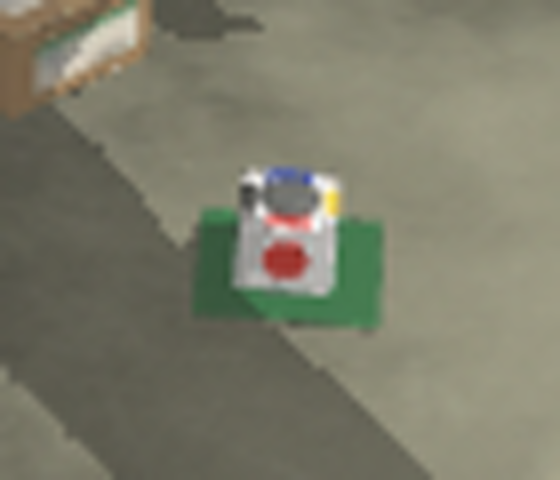

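```bash
python3 - <<'E'
from workcell import bot
print(bot.job_done())
E
```

```text
the job is handed in; nothing more can be done
None
```

I stamped all four sides in the order asked (red, blue, yellow, black), set the casting down upright on the green mat, let go and handed the job in. The robot's clock read about 39 s of the 72 s allowed.

**Pressing:** each side was squared to the head and pushed fully home. Each was then held for about 0.7 to 1.1 s at roughly 12 to 16 N, a little longer than the half second asked. I gripped the casting on yellow and black for red and blue, then set it on the worktop and regripped on red and blue for yellow and black.

- **Force:** the highest reading was about 19 N, during blue, well under the 35 N limit.
- **Squareness:** tool tilt stayed under about 0.7°, apart from about 1.1° for an instant during blue, which I corrected while holding.
- **Centring:** by my estimate of the stand's position, the spot sat within about 0.5 mm sideways of the head axis. For height, red was 1 to 1.4 mm low. Blue drifted to 0.8 mm low by the end of its hold, and yellow and black stayed within about 0.3 mm.

**Last checks:** the final pictures show the casting upright on the mat, the gripper clear, the head sprung out again and the other items apparently where they were.

- **Position on the mat:** the top camera puts the casting within about 2 mm of the mat's centre.
- **Checks that disagreed:** the final scene-camera edge fit gave an implausible turn (about -0.47 rad against the expected 0.44), so I discarded it. Earlier, the two cameras differed by 1 to 3 mm on the head's sideways position, and I used a compromise close to the top camera's value.

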